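Tighten the cutter's hub nut in short strokes

TASK

The slicing disc of the vegetable cutter has just been washed and refitted: take the ring spanner from its rest and tighten the big hub nut clockwise until it is right up against its stop, lifting the spanner off and reseating it for each new stroke because the guard cheeks leave only a short swing. Turn the nut only with the spanner seated on it, then lay the spanner back in both forks of its rest as you found it and let go. Leave the tape roll, the flask and the beaker where they stand.

Things in the scene. Friction and masses are not known exactly. Their poses are not given: they have to be found in the camera images.
- cutter_head: Fixed grey and aluminium cutter head, foot 135 x 130 mm, 186 mm high. Origin on the table under the hub; z up, -x its front. The hub axis leans 25 degrees towards the front: it points along (-0.423, 0, 0.906) here, so 'down the slope' is (-0.906, 0, -0.423). Two guard cheeks beside the nut let a seated spanner's handle swing 40 degrees each way from straight down the slope, no more.
- cheek_left (a point): Front top inner corner of the guard cheek on the head's +y side: 42 mm down the slope from the hub axis, 48 mm to the side, 35 mm along the hub axis above nut_seat. The other cheek is its mirror image; a wall of the same height joins them 52 mm up the slope from the axis. Axes as cutter_head.
- nut_seat (a point): Point on the hub axis, (0, 0, 130) mm in cutter_head's frame, on top of the nut's 48 mm flange: the centre of the underside of the spanner's ring lies here when fully seated. z is the hub axis, out of the slope; x and y turn with the nut. Above it: hexagon 36 mm across flats, 14 mm high, then a 4 mm taper and a 6 mm stud end, 16 mm thick.
- hub_nut (a joint): Nut angle, rad, growing clockwise seen from above the nut. 0 = tight, at the hard stop; starts at -2.0 to -1.4; 0.35 N m of friction, stays where left. Handle angle = the spanner's clockwise angle from straight down the slope (clockwise: towards the head's +y). The ring fits when handle angle = joint value in degrees + 20, plus or minus any multiple of 60; play 4 degrees either way.
- spanner: Loose steel deep-offset ring spanner, 0.25 kg, 243 mm long. Origin: centre of the ring's underside; z up out of the ring, handle along -x. Ring 56 mm wide, 12 mm high, six-sided hole 37.6 mm across flats (two facing +x and -x). Handle 16 mm wide (y), 12 mm thick (z), straight and parallel to the ring from x = -42 to -200 mm, centred 30 mm above the underside.
- spanner_grip (a point): Middle of the spanner's handle, (-110, 0, 30) mm in the spanner's frame; axes as the spanner. In the rest it lies between the two forks, with room for fingers on both sides.
- spanner_rest: Fixed grey plastic rest: foot plate 150 x 60 mm, 6 mm high, with forked posts 55 mm (+x) and 50 mm (-x) from the origin, 8 mm thick, 46 mm wide, 61 mm high. The level handle lies at 40 mm height in slots 22 mm wide, flared to 31 mm above 51 mm. Origin on the table under the centre; x along the handle, the ring on the +x side, ring down.
- rest_grip (a point): Point 46 mm above the rest's origin: the spanner's grip point lies here when the spanner is in the rest, the spanner's axes parallel to these.
- tape: Bystander: roll of brown tape, 96 mm across, 48 mm high, lying flat; origin under its centre.
- flask: Bystander: grey bottle with a black cap, 63 mm diameter, 148 mm high; origin under its centre.
- beaker: Bystander: dark green tapering beaker, 80 mm diameter, 112 mm high; origin under its centre.
There are look-alikes about, which are no part of the job. Leave any red look-alike of the spanner_rest alone.

How it is judged:
On the way, in this order (a step that is already met when the one before it is completed fails the run):
1. the spanner's ring is fully seated on the nut (distance between spanner and nut_seat below 0.006 m and angle between the z axis of spanner and the z axis of nut_seat, either way round below 0.12 rad), for 0.1 s.
2. after a stroke the spanner is lifted off the hexagon, the nut part-turned (value of joint hub_nut between -1.3 and -0.2 rad and z of spanner in the frame of nut_seat above 0.014 m), for 0.05 s.
3. the nut is at its stop with the spanner seated on it (value of joint hub_nut above -0.09 rad and distance between spanner and nut_seat below 0.008 m), for 0.1 s.
At the end, for the whole second after the job is handed in: The nut is within 0.09 rad (5 degrees) of its stop; the spanner lies at rest, ring down and on the same side as at the start, in both forks of the rest, its grip point within 20 mm sideways and 5 mm in height of the rest's grip point, within 0.15 rad in heading and 0.12 rad of level (value of joint hub_nut above -0.09 rad and horizontal distance between spanner_grip and rest_grip below 0.02 m and z of spanner_grip in the frame of rest_grip between -0.005 and 0.005 m and x of spanner in the frame of spanner_rest above 0.05 m and angle between the x axis of spanner and the x axis of spanner_rest, either way round below 0.15 rad and angle between spanner's own z axis and vertical below 0.12 rad and linear speed of spanner below 0.02 m/s); the robot touches nothing.
It fails at once if the nut is turned by anything but the spanner on it (velocity of joint hub_nut above 0.2 rad/s and distance between spanner and nut_seat above 0.025 m).
It fails at once if the tape is pushed away (more than 30 mm) or tipped over (distance of tape from where it was at the start of the episode above 0.03 m or angle between tape's own z axis and vertical above 0.4 rad).
It fails at once if the flask is pushed away (more than 30 mm) or tipped over (distance of flask from where it was at the start of the episode above 0.03 m or angle between flask's own z axis and vertical above 0.4 rad).
It fails at once if the beaker is pushed away (more than 30 mm) or tipped over (distance of beaker from where it was at the start of the episode above 0.03 m or angle between beaker's own z axis and vertical above 0.4 rad).
It also fails if it takes over 67 s, if anything falls off the work surface, if the arm or the gripper's body presses on something with over 40 N, if the wrist force passes 120 N, or if a joint passes its speed limit or range.

ROBOT

A 6-joint arm with a two-finger parallel gripper is mounted at the origin on the work surface; the furniture and walls round the work are solid. World frame = base frame: x ahead of the robot, y to its left, z up, the work surface at z = 0. Lengths are in m, angles in rad, forces in N, time in s.
With the tool pointing down it reaches from about 0.35 to 0.775 m from the base axis. Payload 7.3 kg.
Tool frame: the origin (TCP) lies at the centre of the arm's flange, where the gripper is bolted on; the fingertips stand 178 mm ahead of it and the grasp point (between the pads) lies 159 mm ahead of it; z points along the fingers, y is the line along which they close (so a half turn about z gives the same grasp; the last joint's range is limited). The gripper opens to 92 mm and grips with 3 to 60 N. Pads are 19 mm wide; open, the fingers measure 130 mm over their backs; the gripper's body (75 mm by 190 mm) begins 47 mm behind the grasp point.
Start: joints at [-1.296, 0.342, 1.524, -0, 1.275, -0.146], TCP at [0.214, -0.479, 0.405] pointing down, gripper open.
Joint ranges: [-2.53, 2.53], [-0.77, 2.02], [0.04, 2.7], [-1, 4.14], [0.28, 2.66], [-3.11, 3.11]. Speed limits (rad/s): [2.57, 2.57, 3.14, 3.14, 3.14, 3.14].

INTERFACE

Orientations are given as [roll, pitch, yaw] about the fixed x, y, z axes, in that order (R = Rz(yaw) Ry(pitch) Rx(roll)).
In Python, from cell import robot gives the robot as it stands.
- The arm moves only by the shell command python3 -m pendant 'ROWS' [OPENING] [FORCE]. ROWS is a JSON list of rows, 1 to 8 of them, each of 6 numbers: dx, dy, dz in m, then a rotation vector rx, ry, rz in rad; each row shifts and turns the commanded pose from where the row before left it, along the tool's axes as they then stand; what a row does not reach is not made up. A row lasts 1/12 s, in which the tool goes at most 0.0417 m and 0.125 rad, less where a joint would pass 70% of its speed; a pose out of reach is approached as far as the arm can. OPENING is the finger opening in m, set as the command begins (- or left out keeps the last). The fingers move at their own pace and stop on an object; FORCE is the grip in N (left out, the last holds). Time passes only in rows, so rows that do not move let the fingers close. It prints the time, the measured TCP pose, the force, the opening and the grip force at its end.
- robot.observe(): the state, without advancing time (a new reading comes with each control period).
- robot.read_camera(name): name is "scene" or "top"; returns a dict with "image" (420x560x3 uint8, red, green, blue), "fx", "fy", "cx", "cy" (pixels), "pose" (4x4, takes a point from camera to world coordinates). Camera axes: x right, y down, z forward; pixel columns grow to the right and rows downward; lengths in m; the calibration is good to about 2 mm. A picture is of the moment at which its call begins. There is no depth.
- robot.hand_in(): hands the job in; it is judged then, once.
The state is a dict: "time": time; "qpos": joint angles; "qvel": joint speeds; "joint_efforts": joint torques, N m; "tool_pos": TCP position; "tool_rot": TCP orientation; "contact_force": force on the tool from outside, world axes, zero at the start; "torque": the same for the moment, N m; "opening": finger opening in m; "grip_force": force on a finger pad.
Only numpy, scipy, OpenCV 4.12 (cv2) and the standard library are available. Lean on these libraries where they do the work, as an engineer would, in place of code of your own. Each camera call takes 0.05 s, during which the arm holds its last target. There are 200 camera calls.

## Working session

There is one attempt and no reset: what is moved stays moved. The work goes in short steps, Python scripts to look and compute and a shell command to move; the robot and the scene stay as the last step left them, time stands still between calls to the robot, and variables do not carry over. Pictures are saved under pics/ and viewed, at most 10 in all, crops included, and the job is handed in when it is done.

```bash
ls; mkdir -p pics; python3 - <<'E'
from cell import robot
import cv2,json
for n in("scene","top"):
    d=robot.read_camera(n);cv2.imwrite(f"pics/{n}0.png",d["image"][:,:,::-1]);print(n,d["fx"],d["fy"],d["cx"],d["cy"],d["pose"])
print(robot.observe())
E
```

```text
pics
scene 491.92670804205017 491.92670804205017 271.52491819156256 214.22990051359244 [[-0.55733895 -0.49315213  0.66796278 -0.54418523]
 [-0.8302789   0.32792999 -0.45066492  0.70805816]
 [ 0.00320134 -0.80576851 -0.59222196  1.03957295]
 [ 0.          0.          0.          1.        ]]
top 471.2184816830137 471.2184816830137 288.0786064308237 210.8841066798524 [[-0.03253702 -0.97957631  0.19842279  0.22199488]
 [-0.99946784  0.03142819 -0.00873586  0.02366664]
 [ 0.00232137 -0.19860144 -0.98007759  1.48641698]
 [ 0.          0.          0.          1.        ]]
{'time': 0.1, 'qpos': array([-1.29601820e+00,  3.42582789e-01,  1.52490853e+00, -8.10699502e-06,
        1.27539845e+00, -1.46021006e-01]), 'qvel': array([-0.00168151, -0.00380237, -0.00106248, -0.00219029,  0.0011065 ,
        0.0004482 ]), 'joint_efforts': array([ 2.15760556e-03, -4.32002449e+01, -2.44695926e+01,  7.19887996e-02,
        5.25960024e-02, -3.52438838e-05]), 'tool_pos': array([ 0.21443116, -0.47907098,  0.4041553 ]), 'tool_rot': array([-3.14030822e+00, -1.81063248e-04,  4.20801379e-01]), 'contact_force': array([ 0.43177837, -0.35679569,  0.03490648]), 'torque': array([-0.00343683,  0.00278233,  0.03277799]), 'grip_force': 0.0, 'opening': 0.09207220726906208}
```

View pics/scene0.png

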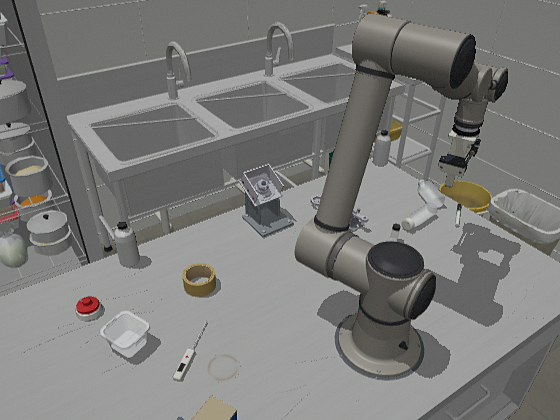

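View pics/top0.png

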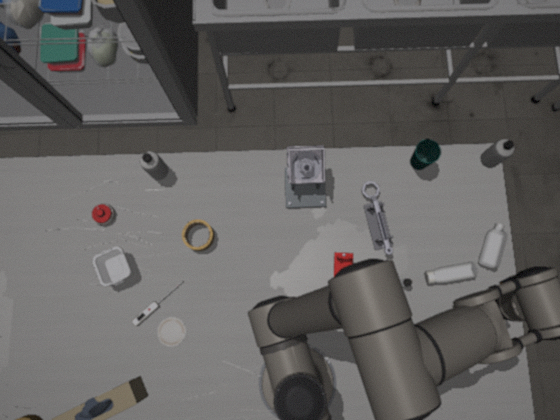

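The top view shows the cutter head at (305,178), and the spanner with its ring at (371,190) and handle end at (390,257), lying in the grey rest at (378,225). Candidates for the rest: grey at (378,225) and the red look-alike at (343,263), which is ruled out. Flask candidates are (153,165) and (497,152), tape is at (198,235), and the beaker at (425,153). I choose the grey rest and will check it in a close crop.

```bash
python3 - <<'E'
import cv2
a=cv2.imread("pics/top0.png")[140:265,275:435]
cv2.imwrite("pics/c1.png",cv2.resize(a,None,fx=4.8,fy=4.8,interpolation=cv2.INTER_CUBIC))
a=cv2.imread("pics/scene0.png")[155:245,230:380]
cv2.imwrite("pics/c2.png",cv2.resize(a,None,fx=5.3,fy=5.3,interpolation=cv2.INTER_CUBIC))
E
```

```text
(no output)
```

View pics/c1.png

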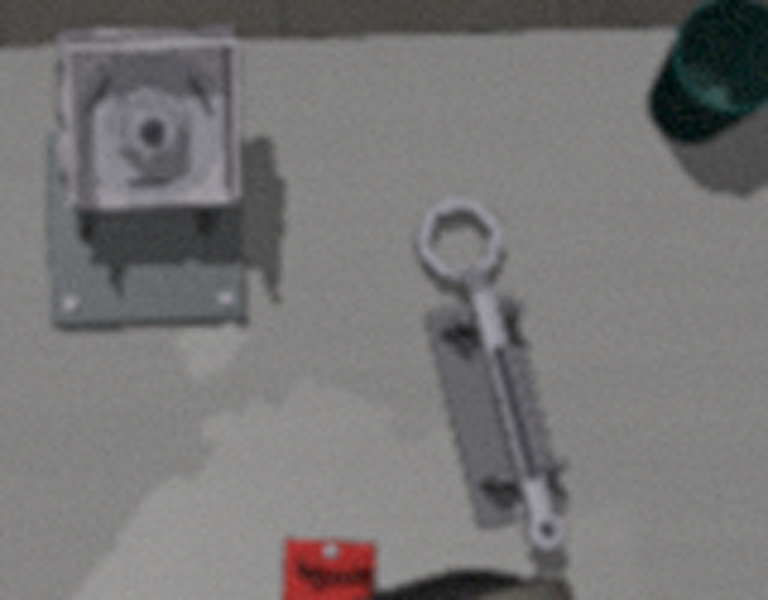

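View pics/c2.png

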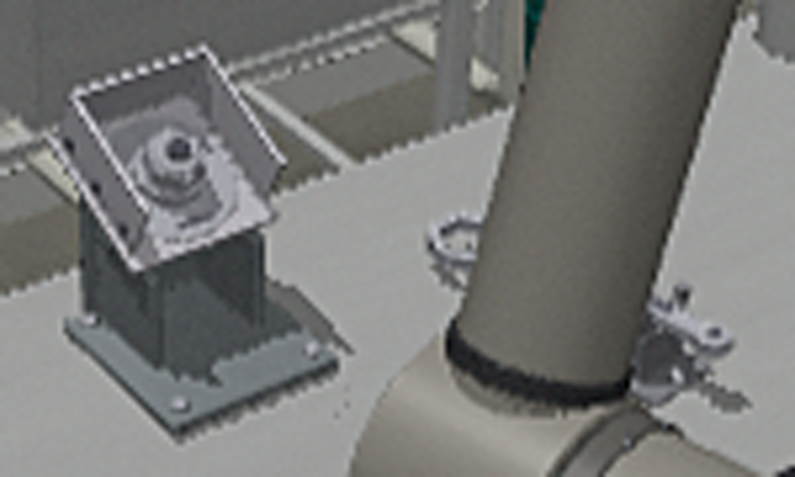

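The crop confirms it. The spanner's ring is at crop (460,240), its handle lies in both forks of the grey rest, and the small end is at (545,533). The stud end shows at (152,132) in the top crop and (180,150) in the scene crop. Next I fit the poses.

```bash
cat > h.py <<'E'
import numpy as np
from cell import robot
from scipy.optimize import least_squares
from scipy.spatial.transform import Rotation as R
C={"scene":(491.9267,271.5249,214.2299,np.array([[-0.55733895,-0.49315213,0.66796278,-0.54418523],[-0.8302789,0.32792999,-0.45066492,0.70805816],[0.00320134,-0.80576851,-0.59222196,1.03957295]])),
"top":(471.2185,288.0786,210.8841,np.array([[-0.03253702,-0.97957631,0.19842279,0.22199488],[-0.99946784,0.03142819,-0.00873586,0.02366664],[0.00232137,-0.19860144,-0.98007759,1.48641698]]))}
def proj(c,P):
    f,cx,cy,T=C[c];q=(np.asarray(P)-T[:,3])@T[:,:3]
    return np.stack([f*q[...,0]/q[...,2]+cx,f*q[...,1]/q[...,2]+cy],-1)
def back(c,u,z):
    f,cx,cy,T=C[c];d=T[:,:3]@np.array([(u[0]-cx)/f,(u[1]-cy)/f,1]);return T[:,3]+d*(z-T[2,3])/d[2]
t=lambda x,y:np.array([(x+.5)/4.8-.5+275,(y+.5)/4.8-.5+140])
s=lambda x,y:np.array([(x+.5)/5.3-.5+230,(y+.5)/5.3-.5+155])
a=np.radians(25);HZ=np.array([-np.sin(a),0,np.cos(a)]);DN=np.array([-np.cos(a),0,-np.sin(a)])
SEAT=np.array([0,0,.13])
def w(p,l): return np.array([p[0],p[1],0])+R.from_euler('z',p[2]).apply(l)
E
cat > fit.py <<'E'
from h import *
def hp(d,y,h): return SEAT+d*DN+np.array([0,y,0])+h*HZ
pts=[("top",t(152,131),hp(0,0,.024)),("scene",s(180,150),hp(0,0,.024)),
("top",t(236,207),hp(.042,-.049,.035)),("top",t(78,208),hp(.042,.049,.035)),
("scene",s(138,268),hp(.042,.049,.035)),("scene",s(283,160),hp(.042,-.049,.035)),
("top",t(62,38),hp(-.053,.049,.035)),("top",t(234,36),hp(-.053,-.049,.035)),
("scene",s(75,95),hp(-.053,.049,.035)),("scene",s(204,48),hp(-.053,-.049,.035))]
f=lambda p:np.concatenate([proj(c,w(p,l))-u for c,u,l in pts])
r=least_squares(f,[.6,0,0],loss='soft_l1');print("head",r.x);print(f(r.x).reshape(-1,2).round(2))
for c in C:
  g=lambda p:np.concatenate([proj(k,w(p,l))-u for k,u,l in pts if k==c]);print(c,least_squares(g,r.x,loss='soft_l1').x)
h=r.x
sp=[("top",t(460,238),(0,0,.028)),("top",t(487,315),None),("top",t(516,430),None),("top",t(540,496),None)]
def g(p):
  o=list(proj("top",w(p,[0,0,.016+.028]))-t(460,239))
  for q in [(487,315),(515,430),(539,494)]:
    b=back("top",t(*q),.052);o.append(150*R.from_euler('z',-p[2]).apply(b-[p[0],p[1],0])[1])
  return np.array(o)*3
q=least_squares(g,[.5,-.2,.2]);print("spanner",q.x,q.fun/3)
for c in C:
  print(c,"tip",proj(c,w(q.x,[-.215,0,.046])),"ring",proj(c,w(q.x,[0,0,.044])),"ring sides",proj(c,w(q.x,[[0,.028,.044],[0,-.028,.044],[.028,0,.044]])).round(1).tolist())
print("tip meas",t(546,550),s(735,345), "ringleft scene",s(428,243))
grip=w(q.x,[-.11,0,.046]);print("grip",grip)
E
python3 fit.py
```

```text
head [ 0.633092   -0.04577201  0.01155922]
[[-7.00e-02 -1.00e-01]
 [-2.10e-01 -7.90e-01]
 [-3.20e-01 -1.93e+00]
 [-6.40e-01 -7.40e-01]
 [ 2.50e+00 -1.06e+01]
 [-3.30e-01  5.40e-01]
 [ 1.45e+00  2.35e+00]
 [-6.00e-01  1.36e+00]
 [-1.00e-02  0.00e+00]
 [ 8.00e-02  4.00e-01]]
scene [ 0.63160671 -0.04401796 -0.01207633]
top [ 0.63335568 -0.0461526   0.01889062]
spanner [ 0.574817   -0.25110585  0.20920771] [ 0.01953231 -0.00565546 -0.17813083  0.32243272 -0.18680408]
scene tip [368.19779869 221.18167259] ring [318.65778951 196.38698381] ring sides [[313.6, 199.5], [323.6, 193.3], [312.7, 193.3]]
top tip [389.74158935 255.44266861] ring [370.45703231 189.39017787] ring sides [[361.9, 191.5], [379.0, 187.3], [368.0, 181.0]]
tip meas [388.35416667 254.1875    ] [368.27358491 219.68867925] ringleft scene [310.3490566  200.44339623]
grip [ 0.46721547 -0.27395119  0.046     ]
```

Head pose: about (0.632, -0.045), yaw about 0. The one outlier was a lower cheek corner I had misidentified. The spanner grip point is at (0.467, -0.274, 0.046), yaw 0.209. Next I write a planning helper that only prints numbers.

```bash
cat >> h.py <<'E'
HEAD=np.array([.6325,-.0455,.005]); SPR=np.array([.5748,-.2511,.2092])
def pose():
    o=robot.observe();return np.array(o["tool_pos"]),R.from_euler('xyz',o["tool_rot"]),o
def plan(p1,r1,n=None,p0=None,r0=None):
    if p0 is None:p0,r0,_=pose()
    rel=r0.inv()*r1;rv=rel.as_rotvec();d=r0.inv().apply(p1-p0)
    m=int(np.ceil(max(np.linalg.norm(d)/.0405,np.linalg.norm(rv)/.12,1))); n=n or m
    A=sum(R.from_rotvec(rv*i/n).as_matrix() for i in range(n))
    print("rows",n,"(min",m,")",np.r_[np.linalg.solve(A,d),rv/n].round(4).tolist())
TG=R.from_euler('x',np.pi)   # tool in spanner frame
def tool_from_span(ps,rs,gx=-.11): # spanner pose -> TCP pose
    return ps+rs.apply([gx,0,.03+.159]),rs*TG
def span_from_tool(p,r,gx=-.11):
    rs=r*TG.inv();return p-rs.apply([gx,0,.189]),rs
def hubpose(phi,h,head=None): # spanner at handle angle phi deg, height h above the seat
    head=HEAD if head is None else head
    Rh=R.from_euler('z',head[2])*R.from_euler('y',-25,degrees=True)
    return w(head,SEAT+h*HZ),Rh*R.from_euler('z',-phi,degrees=True)
E
python3 - <<'E'
from h import *
p,r=tool_from_span(np.array([SPR[0],SPR[1],.016]),R.from_euler('z',SPR[2]))
up=p+[0,0,.09]
print(p,r.as_euler('xyz'));plan(up,r);plan(p,r,None,up,r)
print(back("top",(343,263),.05),back("top",(425,153),.1),back("top",(497,152),.1))
E
```

```text
[ 0.46719829 -0.27394451  0.205     ] [3.14159265 0.         0.2092    ]
rows 9 (min 9 ) [0.034, -0.0126, 0.0121, -0.0001, -0.0, 0.0235]
rows 3 (min 3 ) [0.0, -0.0, 0.03, 0.0, 0.0, 0.0]
[ 0.34572578 -0.15090751  0.05      ] [ 0.67101488 -0.41622449  0.1       ] [ 0.66717727 -0.63855982  0.1       ]
```

```bash
python3 -m pendant '[[0.034,-0.0126,0.0121,0,0,0.0235],[0.034,-0.0126,0.0121,0,0,0.0235],[0.034,-0.0126,0.0121,0,0,0.0235],[0.034,-0.0126,0.0121,0,0,0.0235],[0.034,-0.0126,0.0121,0,0,0.0235],[0.034,-0.0126,0.0121,0,0,0.0235],[0.034,-0.0126,0.0121,0,0,0.0235],[0.034,-0.0126,0.0121,0,0,0.0235]]' 0.06
python3 -m pendant '[[0.034,-0.0126,0.0121,0,0,0.0235],[0,0,0,0,0,0]]'
python3 - <<'E'
from h import *
import cv2
d=robot.read_camera("top")["image"];e=robot.read_camera("scene")["image"]
z=lambda i:cv2.resize(i,None,fx=4,fy=4,interpolation=cv2.INTER_CUBIC)
a=z(d[130:270,290:410]);b=z(e[150:240,300:400]) 
# overlays of spanner model
def dr(img,c,o,P):
    q=((proj(c,P)-o+.5)*4-.5).astype(int);cv2.polylines(img,[q.reshape(-1,1,2)],False,(255,0,0),1)
an=np.linspace(0,6.283,40);ring=w(SPR,np.c_[.028*np.cos(an),.028*np.sin(an),an*0+.044])
hd=w(SPR,[[-.042,.008,.052],[-.2,.008,.052],[-.2,-.008,.052],[-.042,-.008,.052]])
hs,rh=hubpose(0,0)
hexa=hs+rh.apply(np.c_[.0208*np.cos(an),.0208*np.sin(an),an*0+.014])
fl=hs+rh.apply(np.c_[.024*np.cos(an),.024*np.sin(an),an*0])
stud=hs+rh.apply(np.c_[.008*np.cos(an),.008*np.sin(an),an*0+.024])
ch=w(HEAD,[SEAT+x*DN+[0,y,0]+.035*HZ for x,y in((.042,.048),(-.052,.048),(-.052,-.048),(.042,-.048))])
for P in(ring,hd,fl,stud,ch):dr(a,"top",np.array([290,130]),P)
bb=z(e[150:240,225:325])
for P in(ring,hd,fl,stud,ch):dr(bb,"scene",np.array([225,150]),P)
H=max(a.shape[0],bb.shape[0]);bb=cv2.copyMakeBorder(bb,0,H-bb.shape[0],0,0,0)
im=np.hstack([a,bb])[:,:800];print(im.shape)
cv2.imwrite("pics/ov1.png",im[:,:,::-1])
p,r=tool_from_span(np.array([SPR[0],SPR[1],.016]),R.from_euler('z',SPR[2]));plan(p,r)
E
```

```text
time: 0.77
tool_pos: [0.4383, -0.2926, 0.3071]
tool_rot: [-3.141, 0.0, 0.232]
contact_force: [0.3, -0.7, 0.2]
opening: 0.06
grip_force: 0.0
time: 0.93
tool_pos: [0.4707, -0.27, 0.2932]
tool_rot: [-3.138, 0.001, 0.213]
contact_force: [-1.1, -0.1, -0.4]
opening: 0.0603
grip_force: 0.0
(560, 800, 3)
rows 3 (min 3 ) [-0.0004, 0.0003, 0.0299, -0.0005, 0.0005, 0.0011]
```

View pics/ov1.png

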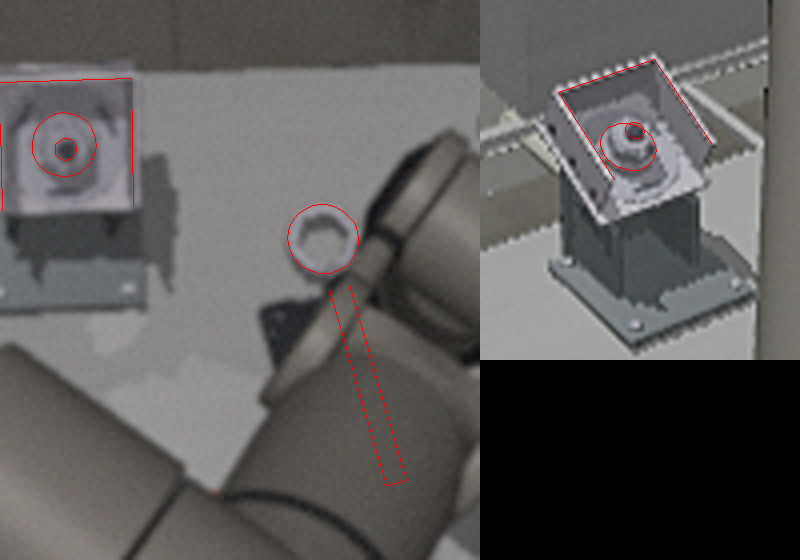

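The overlays match the ring (323,240), the stud and the cheek edges to within about a pixel. I descend, grip and lift.

```bash
python3 -m pendant '[[0,0,0.03,0,0,0],[0,0,0.03,0,0,0],[-0.0004,0.0003,0.029,-0.001,0.001,0.003],[0,0,0,0,0,0]]'
python3 -m pendant '[[0,0,0,0,0,0],[0,0,0,0,0,0],[0,0,0,0,0,0],[0,0,0,0,0,0],[0,0,0,0,0,0],[0,0,0,0,0,0]]' 0 50
python3 -m pendant '[[0,0,-0.01,0,0,0],[0,0,-0.03,0,0,0],[0,0,-0.04,0,0,0],[0,0,-0.04,0,0,0],[0,0,-0.04,0,0,0],[0,0,-0.04,0,0,0],[0,0,0,0,0,0]]'
python3 - <<'E'
from h import *
_,_,o=pose();print(o["qpos"].round(3))
for phi in(-30,0,30):
  p,r=tool_from_span(*hubpose(phi,.06));print(phi,p.round(3));plan(p,r)
E
```

```text
time: 1.37
tool_pos: [0.4647, -0.2742, 0.2025]
tool_rot: [-3.136, 0.005, 0.205]
contact_force: [-1.0, 0.9, -0.0]
opening: 0.0599
grip_force: 0.0
time: 1.87
tool_pos: [0.4672, -0.2744, 0.2078]
tool_rot: [3.139, -0.002, 0.206]
contact_force: [0.4, -0.3, -0.4]
opening: 0.0243
grip_force: 0.0
time: 2.45
tool_pos: [0.4675, -0.2744, 0.416]
tool_rot: [3.129, -0.011, 0.207]
contact_force: [1.3, 0.7, -1.4]
opening: 0.0153
grip_force: 49.9
[-0.672  0.361  1.464  0.     1.3    0.692]
-30 [ 0.441 -0.101  0.315]
rows 5 (min 5 ) [0.0031, -0.036, 0.018, -0.0283, 0.0802, -0.063]
0 [ 0.428 -0.047  0.309]
rows 7 (min 7 ) [-0.0046, -0.0334, 0.0143, -0.0047, 0.0604, 0.0287]
30 [0.441 0.009 0.315]
rows 8 (min 8 ) [-0.0098, -0.035, 0.0134, 0.0099, 0.0532, 0.0896]
```

The fingers had not fully closed before I lifted, so I check how the spanner sits in them.

```bash
cat > ov.py <<'E'
from h import *
import cv2,sys
def shot(name,models,ct=(370,190),cs=(300,190),k=4,W=100,Hh=75):
    out=[]
    for c,ctr in(("top",ct),("scene",cs)):
        i=robot.read_camera(c)["image"];x0=int(np.clip(ctr[0]-W//2,0,560-W));y0=int(np.clip(ctr[1]-Hh,0,420-2*Hh))
        a=cv2.resize(i[y0:y0+2*Hh,x0:x0+W],None,fx=k,fy=k,interpolation=cv2.INTER_CUBIC).copy()
        for P in models:
            q=((proj(c,P)-[x0,y0]+.5)*k-.5).astype(int);cv2.polylines(a,[q.reshape(-1,1,2)],False,(255,0,0),1)
        out.append(a)
    cv2.imwrite(name,np.hstack(out)[:,:,::-1])
an=np.linspace(0,6.2832,40)
def spm(ps,rs):
    return [ps+rs.apply(np.c_[.028*np.cos(an),.028*np.sin(an),an*0+z]) for z in(0,.012)]+[ps+rs.apply([[-.042,.008,.036],[-.2,.008,.036],[-.2,-.008,.036],[-.042,-.008,.036]])]
E
python3 - <<'E'
from ov import *
p,r,o=pose();ps,rs=span_from_tool(p,r);print(ps,proj("top",ps),proj("scene",ps),o["opening"],o["contact_force"])
shot("pics/l1.png",spm(ps,rs),proj("top",ps),proj("scene",ps))
E
```

```text
[ 0.57758163 -0.25375939  0.22819711] [382.8855522  172.22392227] [322.03307769 150.69222926] 0.015296968914457741 [ 1.32090047  0.70968174 -1.37597661]
```

View pics/l1.png

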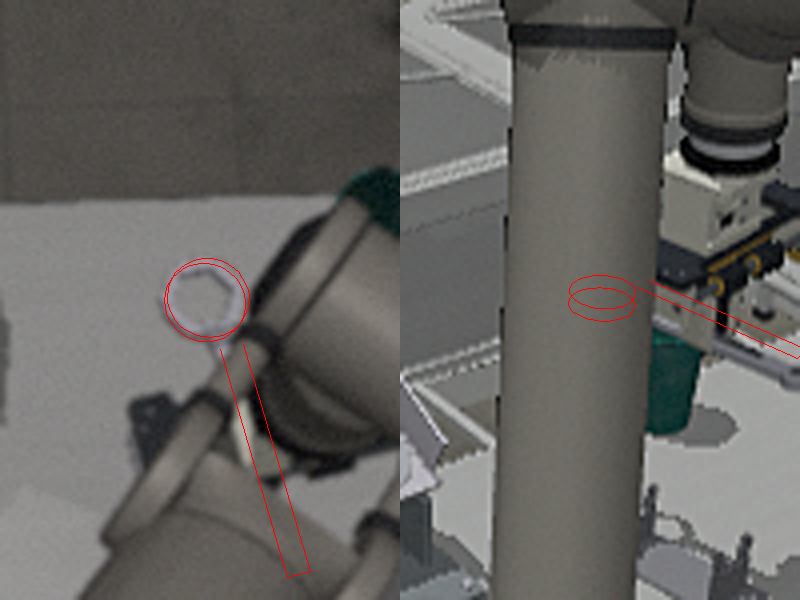

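In the scene view the handle sits about 7 px (roughly 14 mm) below the modelled handle, so it is held near the fingertips. I put it back in the rest and grip again properly.

```bash
python3 -m pendant '[[0,0,0.039,0,0,0],[0,0,0.039,0,0,0],[0,0,0.039,0,0,0],[0,0,0.039,0,0,0],[0,0,0.02,0,0,0],[0,0,0.01,0,0,0],[0,0,0,0,0,0],[0,0,0,0,0,0]]'
python3 -m pendant '[[0,0,0.004,0,0,0],[0,0,0.004,0,0,0],[0,0,0.002,0,0,0],[0,0,0,0,0,0]]'
python3 - <<'E'
from h import *
p,r=tool_from_span(np.array([SPR[0],SPR[1],.016]),R.from_euler('z',SPR[2]));plan(p,r)
E
```

```text
time: 3.22
tool_pos: [0.4661, -0.2736, 0.219]
tool_rot: [-3.139, 0.002, 0.206]
contact_force: [-0.9, 0.3, -0.8]
opening: 0.0151
grip_force: 50.0
time: 3.55
tool_pos: [0.4665, -0.2734, 0.2158]
tool_rot: [3.141, -0.001, 0.207]
contact_force: [-16.0, 13.3, 54.0]
opening: 0.0156
grip_force: 50.0
rows 1 (min 1 ) [0.0006, 0.0006, 0.0108, 0.001, -0.0011, -0.0025]
```

```bash
python3 -m pendant '[[0,0,-0.002,0,0,0],[0,0,0,0,0,0],[0,0,0,0,0,0],[0,0,0,0,0,0],[0,0,0,0,0,0]]' 0.035
python3 - <<'E'
from h import *
p,r=tool_from_span(np.array([SPR[0],SPR[1],.016]),R.from_euler('z',SPR[2]));plan(p,r,3);print(pose()[2]["opening"])
E
```

```text
time: 3.97
tool_pos: [0.467, -0.2743, 0.212]
tool_rot: [3.141, -0.0, 0.206]
contact_force: [-0.3, -0.4, -0.4]
opening: 0.0347
grip_force: 0.0
rows 3 (min 1 ) [0.0001, -0.0001, 0.0023, 0.0, -0.0001, -0.001]
0.034680667270445074
```

```bash
python3 -m pendant '[[0,0,0.004,0,0,0],[0,0,0.003,0,0,0],[0,0,0,0,0,0],[0,0,0,0,0,0]]'
python3 -m pendant '[[0,0,0,0,0,0],[0,0,0,0,0,0],[0,0,0,0,0,0],[0,0,0,0,0,0],[0,0,0,0,0,0],[0,0,0,0,0,0],[0,0,0,0,0,0],[0,0,0,0,0,0]]' 0 60
python3 -m pendant '[[0,0,-0.01,0,0,0],[0,0,-0.03,0,0,0],[0,0,-0.04,0,0,0],[0,0,-0.04,0,0,0],[0,0,-0.04,0,0,0],[0,0,-0.04,0,0,0],[0,0,0,0,0,0],[0,0,0,0,0,0]]'
python3 - <<'E'
from h import *
_,_,o=pose();print(o["qpos"].round(3))
for phi in(-30,0):
  p,r=tool_from_span(*hubpose(phi,.06));print(phi,p.round(3));plan(p,r)
E
```

```text
time: 4.3
tool_pos: [0.467, -0.2743, 0.2052]
tool_rot: [3.141, -0.0, 0.206]
contact_force: [0.1, -0.4, 0.2]
opening: 0.0348
grip_force: 0.0
time: 4.97
tool_pos: [0.4671, -0.2743, 0.2059]
tool_rot: [3.14, -0.001, 0.206]
contact_force: [-0.3, 0.3, 0.8]
opening: 0.0155
grip_force: 60.0
time: 5.63
tool_pos: [0.4668, -0.2741, 0.4086]
tool_rot: [3.136, -0.004, 0.206]
contact_force: [0.6, 1.2, -2.6]
opening: 0.0153
grip_force: 60.0
[-0.673  0.367  1.475 -0.     1.292  0.692]
-30 [ 0.441 -0.101  0.315]
rows 5 (min 5 ) [0.0035, -0.0357, 0.0167, -0.0299, 0.0812, -0.0632]
0 [ 0.428 -0.047  0.309]
rows 7 (min 7 ) [-0.0043, -0.0332, 0.0134, -0.0056, 0.0614, 0.0285]
```

```bash
python3 - <<'E'
from h import *
import cv2
S=400;sc=.06/S
u=(np.arange(S)+.5)*sc-.03;X,Y=np.meshgrid(u,u)   # X right = head +(-y); up = upslope
ps,rs=hubpose(0,0);out=[]
for c in("top","scene"):
    I=np.mean([robot.read_camera(c)["image"].astype(float) for _ in range(4)],0)
    def patch(h,dx=0,dy=0):
        P=ps+rs.apply(np.stack([-Y+dx,-X+dy,X*0+h],-1).reshape(-1,3))
        q=proj(c,P).reshape(S,S,2).astype(np.float32);return cv2.remap(I.astype(np.float32),q[...,0],q[...,1],cv2.INTER_CUBIC)
    o=np.clip(patch(.014)*1.3,0,255).astype(np.uint8).copy();out.append(o)
    g=patch(.014).mean(2);G=cv2.GaussianBlur(g,(0,0),6);gx,gy=cv2.Sobel(G,5,1,0),cv2.Sobel(G,5,0,1)
    th=np.radians(np.arange(0,360,1.))
    best=[]
    for phi in range(0,60,3):
        # flat normals at handle axis: spanner flats face +-x -> at phi
        e=((np.degrees(th)-phi+30)%60-30);rad=.018/np.cos(np.radians(e))
        nrm=th-np.radians(e) 
        m=0
        for dx in(-.001,0,.001):
          for dy in(-.001,0,.001):
            px=((rad*np.sin(th)+dx+.03)/sc).astype(int);py=((-rad*np.cos(th)+dy+.03)/sc).astype(int)
            m=max(m,np.abs(gx[py,px]*np.sin(nrm)-gy[py,px]*np.cos(nrm)).mean())
        best.append(round(float(m),2))
    print(c,best)
cv2.imwrite("pics/hex.png",np.hstack(out)[:,:,::-1])
E
```

```text
top [2.7, 2.6, 2.51, 2.51, 2.6, 2.74, 2.91, 3.07, 3.22, 3.34, 3.39, 3.46, 3.49, 3.48, 3.45, 3.34, 3.25, 3.12, 2.97, 2.83]
scene [10.8, 10.75, 10.61, 10.33, 10.0, 9.67, 9.23, 9.38, 9.71, 9.92, 10.22, 10.52, 10.85, 11.14, 11.38, 11.37, 11.16, 10.92, 10.74, 10.75]
```

View pics/hex.png

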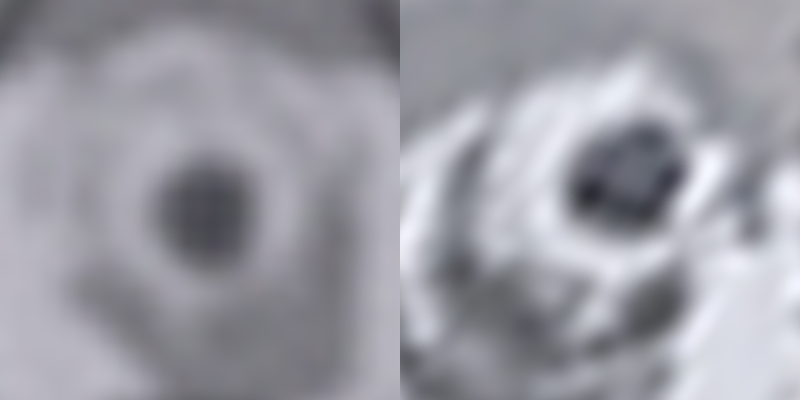

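The patches suggest a hex phase of about 36–40° mod 60, so a handle angle near -22°. I go to a hover above the nut at -22°.

```bash
python3 - <<'E'
from h import *
p,r=tool_from_span(*hubpose(-22,.10));print(p);plan(p,r)
p2,r2=tool_from_span(*hubpose(-22,.04));plan(p2,r2,None,p,r)
E
```

```text
[ 0.4181375  -0.08777906  0.34882002]
rows 5 (min 5 ) [-0.0009, -0.0391, 0.0089, -0.0254, 0.0838, -0.036]
rows 2 (min 2 ) [-0.0, -0.0, 0.03, 0.0, 0.0, 0.0]
```

```bash
python3 -m pendant '[[-0.0008,-0.0326,0.0074,-0.0212,0.0698,-0.03],[-0.0008,-0.0326,0.0074,-0.0212,0.0698,-0.03],[-0.0008,-0.0326,0.0074,-0.0212,0.0698,-0.03],[-0.0008,-0.0326,0.0074,-0.0212,0.0698,-0.03],[-0.0008,-0.0326,0.0074,-0.0212,0.0698,-0.03],[-0.0008,-0.0326,0.0074,-0.0212,0.0698,-0.03],[0,0,0,0,0,0],[0,0,0,0,0,0]]'
python3 - <<'E'
from ov import *
p,r,o=pose();print(o["qpos"].round(2))
p2,r2=tool_from_span(*hubpose(-22,.045));plan(p2,r2,3)
ps,rs=span_from_tool(p,r)
hs,rh=hubpose(-22,0);print(rh.inv().apply(ps-hs))
shot("pics/hov.png",spm(ps,rs),proj("top",ps),proj("scene",ps))
E
```

```text
time: 6.7
tool_pos: [0.4167, -0.0868, 0.3486]
tool_rot: [2.968, -0.402, 0.427]
contact_force: [0.9, -1.1, -1.1]
opening: 0.0152
grip_force: 60.0
[-0.45  0.14  2.02  0.33  0.61  0.5 ]
rows 3 (min 2 ) [0.0003, 0.0005, 0.0185, -0.0002, 0.0002, 0.0008]
[-0.00101955  0.00180975  0.10033445]
```

View pics/hov.png

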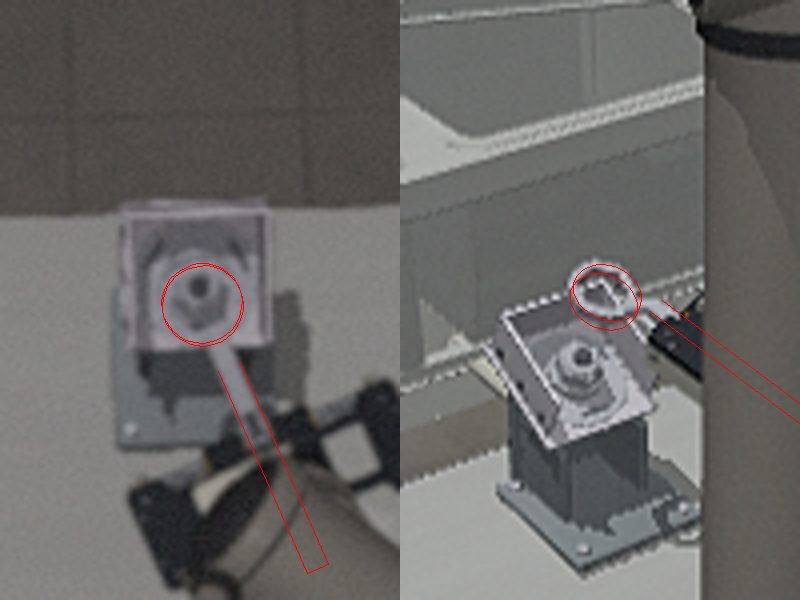

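The ring's hole is centred over the stud in the top view at about (201,300). In the scene view the ring sits about 1 px up and left of the model, so it is about 2 mm to +y. I correct for that and lower onto the stud.

```bash
python3 -m pendant '[[0.0003,0.0012,0.0185,0,0,0.001],[0.0003,0.0012,0.0185,0,0,0.001],[0.0003,0.0012,0.0185,0,0,0],[0,0,0.01,0,0,0],[0,0,0.006,0,0,0],[0,0,0,0,0,0]]'
python3 -m pendant '[[0,0,0.006,0,0,0],[0,0,0.004,0,0,0],[0,0,0,0,0,0],[0,0,0,0,0,0]]'
cat > st.py <<'E'
from h import *
p,r,o=pose();ps,rs=span_from_tool(p,r);hs,rh=hubpose(0,0);rel=rh.inv()*rs
print("phi",round(-rel.as_euler('ZYX',degrees=True)[0],1),"tilt",rel.as_euler('ZYX',degrees=True)[1:].round(1),"pos in hub frame mm",(rh.inv().apply(ps-hs)*1e3).round(1),"F tool",r.inv().apply(o["contact_force"]).round(1),"T tool",r.inv().apply(o["torque"]).round(2),"q",o["qpos"].round(2),o["opening"].round(4))
E
python3 st.py
```

```text
time: 7.3
tool_pos: [0.4506, -0.0917, 0.2848]
tool_rot: [2.968, -0.403, 0.422]
contact_force: [-1.0, 0.2, -1.5]
opening: 0.0155
grip_force: 60.0
time: 7.63
tool_pos: [0.4543, -0.0912, 0.2768]
tool_rot: [2.967, -0.404, 0.424]
contact_force: [0.6, 0.3, -2.6]
opening: 0.0155
grip_force: 60.0Traceback (most recent call last):
  File "st.py", line 3, in <module>
    print("phi",round(-rel.as_euler('ZYX',degrees=True)[0],1),"tilt",rel.as_euler('ZYX',degrees=True)[1:].round(1),"pos in hub frame mm",(rh.inv().apply(ps-hs)*1e3).round(1),"F tool",r.inv().apply(o["contact_force"]).round(1),"T tool",r.inv().apply(o["torque"]).round(2),"q",o["qpos"].round(2),o["opening"].round(4))
                                                                                                                                                                                                                                                                                                      ^^^^^^^^^^^^^^^^^^
AttributeError: 'float' object has no attribute 'round'
```

```bash
sed -i 's/,o\["opening"\].round(4)//' st.py; python3 st.py; python3 -m pendant '[[0,0,0.003,0,0,0],[0,0,0.003,0,0,0],[0,0,0,0,0,0]]';python3 st.py;  python3 -m pendant '[[0,0,0.002,0,0,0],[0,0,0.002,0,0,0],[0,0,0,0,0,0]]';python3 st.py
```

```text
phi -21.9 tilt [-0.1 -0.1] pos in hub frame mm [ 2.8 -4.  19.6] F tool [-0.4 -0.5  2.6] T tool [ 0.15 -0.44 -0.01] q [-0.42  0.32  2.03  0.43  0.42  0.4 ]
time: 7.88
tool_pos: [0.4568, -0.0913, 0.2712]
tool_rot: [2.966, -0.404, 0.423]
contact_force: [-5.3, -2.4, 1.6]
opening: 0.0153
grip_force: 60.0
phi -21.9 tilt [-0.1 -0.2] pos in hub frame mm [ 2.7 -4.2 13.5] F tool [-4.7  0.7 -3.7] T tool [ 0.12 -0.38  0.06] q [-0.41  0.34  2.03  0.44  0.41  0.39]
time: 8.13
tool_pos: [0.4582, -0.0913, 0.2675]
tool_rot: [2.967, -0.404, 0.423]
contact_force: [-6.4, -2.3, 2.9]
opening: 0.0153
grip_force: 60.0
phi -21.9 tilt [-0.1 -0.1] pos in hub frame mm [ 2.4 -4.3  9.5] F tool [-5.1  0.4 -5.3] T tool [ 0.11 -0.57  0.03] q [-0.41  0.34  2.03  0.45  0.4   0.39]
```

```bash
python3 -m pendant '[[-0.002,0,0,0,0,0],[0,0,0.002,0,0,0],[0,0,0,0,0,0]]';python3 st.py;  python3 -m pendant '[[0,0,0.002,0,0,0],[0,0,0.002,0,0,0],[0,0,0,0,0,0]]';python3 st.py
```

```text
time: 8.38
tool_pos: [0.4578, -0.0921, 0.265]
tool_rot: [2.966, -0.405, 0.423]
contact_force: [-3.6, -1.6, 3.3]
opening: 0.0154
grip_force: 60.0
phi -21.9 tilt [-0.1 -0.2] pos in hub frame mm [ 1.1 -5.   7.5] F tool [-2.3  0.7 -4.5] T tool [ 0.13 -0.03  0.08] q [-0.42  0.35  2.03  0.46  0.39  0.37]
time: 8.63
tool_pos: [0.4592, -0.092, 0.2609]
tool_rot: [2.967, -0.403, 0.423]
contact_force: [-5.4, -2.4, 2.7]
opening: 0.0154
grip_force: 60.0
phi -21.9 tilt [-0.  -0.1] pos in hub frame mm [ 0.3 -5.   3. ] F tool [-4.3  0.8 -4.7] T tool [ 0.03 -0.46  0.06] q [-0.41  0.36  2.03  0.47  0.39  0.36]
```

```bash
python3 -m pendant '[[-0.001,0,0.002,0,0,0],[0,0,0.001,0,0,0],[0,0,0,0,0,0]]';python3 st.py;  python3 -m pendant '[[0,0,0.002,0,0,0],[0,0,0.001,0,0,0],[0,0,0,0,0,0]]';python3 st.py
```

```text
time: 8.88
tool_pos: [0.4599, -0.0924, 0.2581]
tool_rot: [2.967, -0.404, 0.423]
contact_force: [-3.9, -2.0, 2.4]
opening: 0.0152
grip_force: 60.0
phi -21.9 tilt [-0.1 -0.1] pos in hub frame mm [-0.1 -5.3  0.2] F tool [-3.1  0.9 -3.9] T tool [-0.01 -0.18  0.03] q [-0.41  0.37  2.03  0.48  0.38  0.35]
time: 9.13
tool_pos: [0.461, -0.0924, 0.2552]
tool_rot: [2.967, -0.404, 0.423]
contact_force: [-4.5, -1.1, 3.0]
opening: 0.0151
grip_force: 60.0
phi -21.9 tilt [-0.  -0.1] pos in hub frame mm [-0.4 -5.3 -2.9] F tool [-3.  -0.1 -4.7] T tool [ 0.   -0.33  0.1 ] q [-0.41  0.37  2.03  0.49  0.37  0.35]
```

```bash
python3 -m pendant '[[0,0,0.002,0,0,0],[0,0,0,0,0,0]]';python3 st.py;  python3 -m pendant '[[0,0,0.002,0,0,0],[0,0,0,0,0,0]]';python3 st.py
```

```text
time: 9.3
tool_pos: [0.4618, -0.0924, 0.2533]
tool_rot: [2.967, -0.403, 0.423]
contact_force: [-6.1, -2.7, 2.9]
opening: 0.0154
grip_force: 60.0
phi -21.9 tilt [-0.  -0.1] pos in hub frame mm [-0.6 -5.3 -5. ] F tool [-5.   0.9 -5.2] T tool [ 0.   -0.44  0.07] q [-0.41  0.38  2.03  0.49  0.37  0.34]
time: 9.47
tool_pos: [0.4626, -0.0924, 0.2514]
tool_rot: [2.967, -0.403, 0.423]
contact_force: [-6.3, -3.1, 2.0]
opening: 0.0153
grip_force: 60.0
phi -21.9 tilt [-0.  -0.1] pos in hub frame mm [-0.7 -5.3 -7. ] F tool [-5.7  1.  -4.5] T tool [-0.   -0.52  0.07] q [-0.41  0.38  2.03  0.5   0.36  0.34]
```

The force stays at about 5 N, so the spanner may be pivoting in the pads instead of seating. I look.

```bash
python3 - <<'E'
from ov import *
p,r,o=pose();ps,rs=span_from_tool(p,r)
shot("pics/seat1.png",spm(ps,rs),(330,190),(265,190),k=6,W=66,Hh=50)
E
```

View pics/seat1.png

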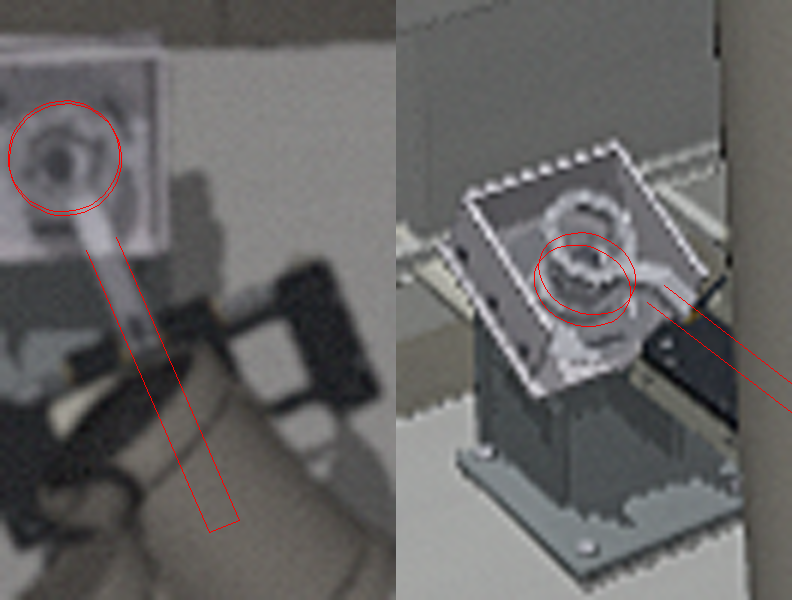

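The spanner has pivoted. The ring sits on top of the hexagon, pitched up about 10° in the hand; in the scene view its centre is at crop (588,237) against the model's (585,280). I fit that pitch and include it in the model.

```bash
cat >> h.py <<'E'
import json,os
TILT=json.load(open("tilt.json")) if os.path.exists("tilt.json") else [0.,0.] # pitch(ring up), yaw of the spanner in the hand, deg
def _q(tl): return R.from_euler('yz',[-(TILT if tl is None else tl)[0],(TILT if tl is None else tl)[1]],degrees=True)
G0=np.array([-.11,0,.03])
def tool_from_span(ps,rs,tl=None):
    g=ps+rs.apply(G0);r=rs*_q(tl).inv()*TG;return g-r.apply([0,0,.159]),r
def span_from_tool(p,r,tl=None):
    rs=r*TG.inv()*_q(tl);return p+r.apply([0,0,.159])-rs.apply(G0),rs
E
python3 - <<'E'
from h import *
p,r,o=pose()
m={"scene":(264.0,179.5),"top":(307.3,166.4)}
def f(x):
    ps,rs=span_from_tool(p,r,x);c=ps+rs.apply([0,0,.006]);return np.concatenate([proj(k,c)-m[k] for k in m])
s=least_squares(f,[10,0]);print(s.x,s.fun)
ps,rs=span_from_tool(p,r,s.x);hs,rh=hubpose(0,0);print((rh.inv().apply(ps-hs)*1e3).round(1))
json.dump([float(s.x[0]),float(s.x[1])],open("tilt.json","w"))
E
python3 st.py
```

```text
[16.95492116  0.28827753] [0.70421967 0.69784942 0.23722236 0.56586193]
[ 2.8 -3.2 26.4]
phi -22.2 tilt [-17.   -0.1] pos in hub frame mm [ 2.8 -3.2 26.4] F tool [-4.7  1.3 -4.7] T tool [-0.04 -0.52  0.09] q [-0.41  0.38  2.03  0.5   0.36  0.34]
```

```bash
python3 - <<'E'
from h import *
p0,r0,_=pose();pa=p0+r0.apply([0,0,-.03]);print("first lift .03")
p,r=tool_from_span(*hubpose(-22,.06));plan(p,r,None,pa,r0);print(p,r.as_euler('xyz'))
E
```

```text
first lift .03
rows 3 (min 3 ) [0.0153, -0.0014, -0.0116, 0.0003, -0.0987, 0.0011]
[ 0.47683859 -0.07011578  0.32447305] [ 2.98217422 -0.11154262  0.36884066]
```

```bash
python3 -m pendant '[[0,0,-0.01,0,0,0],[0,0,-0.02,0,0,0],[0.0115,-0.001,-0.0087,0,-0.074,0.001],[0.0115,-0.001,-0.0087,0,-0.074,0.001],[0.0115,-0.001,-0.0087,0,-0.074,0.001],[0.0115,-0.001,-0.0087,0,-0.074,0.001],[0,0,0,0,0,0],[0,0,0,0,0,0]]'
python3 st.py
cat > see.py <<'E'
from h import *
import cv2
CLEAN={c:cv2.imread(f"pics/{c}0.png")[:,:,::-1].astype(float) for c in C}
an=np.linspace(0,2*np.pi,37)
def measure(n=4,x0=None,box=((275,345,130,215),(225,305,130,215))):
    p,r,o=pose();D={}
    for c,b in zip(("top","scene"),box):
        I=np.mean([robot.read_camera(c)["image"].astype(float) for _ in range(n)],0)
        d=cv2.GaussianBlur(np.abs(I-CLEAN[c]).mean(2),(0,0),.7);D[c]=np.minimum(d,40)
    def ann(ps,rs,r1,r2,z):
        a=np.concatenate([np.c_[q*np.cos(an),q*np.sin(an),an*0+z] for q in np.linspace(r1,r2,5)]);return ps+rs.apply(a)
    def smp(c,P):
        q=proj(c,P).astype(np.float32);return cv2.remap(D[c].astype(np.float32),q[:,0].reshape(-1,1),q[:,1].reshape(-1,1),cv2.INTER_LINEAR).mean()
    def cost(x):
        rs=r*TG.inv()*_qq(x);ps=p+r.apply([0,0,.159])-rs.apply(G0+[x[2]/1e3,0,0]);s=0
        for c in C: s+=smp(c,ann(ps,rs,.0205,.0265,.012))-.7*smp(c,ann(ps,rs,.0305,.035,.012))
        return -s+.02*x[2]**2
    _qq=lambda x:R.from_euler('yz',[-x[0],x[1]],degrees=True)
    from scipy.optimize import differential_evolution as de
    s=de(cost,[(-5,30),(-8,8),(-8,8)],seed=1,maxiter=60,tol=1e-6);x=s.x
    rs=r*TG.inv()*_qq(x);ps=p+r.apply([0,0,.159])-rs.apply(G0+[x[2]/1e3,0,0])
    hs,rh=hubpose(0,0);rel=rh.inv()*rs
    print("tilt,yaw,dx",x.round(2),"score",-s.fun,"hub pos",(rh.inv().apply(ps-hs)*1e3).round(1),"ang",rel.as_euler('ZYX',degrees=True).round(1))
    return ps,rs,x
if __name__=="__main__":
    from ov import shot,spm
    ps,rs,x=measure()
    hs,rh=hubpose(-22,0)
    shot("pics/m1.png",spm(ps,rs)+[hs+rh.apply(np.c_[.008*np.cos(an),.008*np.sin(an),an*0+.024])],(310,180),(265,190),k=6,W=66,Hh=50)
E
python3 see.py
```

```text
time: 10.23
tool_pos: [0.4764, -0.0703, 0.3226]
tool_rot: [2.983, -0.13, 0.375]
contact_force: [-1.0, 0.7, -2.7]
opening: 0.0155
grip_force: 60.0
phi -22.1 tilt [-1.1  0.1] pos in hub frame mm [ 1.8  1.6 59.7] F tool [-1.  -1.4  2.4] T tool [ 0.11 -0.25  0.04] q [-0.29  0.31  1.83 -0.06  0.8   0.95]
tilt,yaw,dx [13.03  0.19 -3.84] score 36.87248437605721 hub pos [ 3.4  2.  52. ] ang [22.1  2.8  0.1]
```

View pics/m1.png

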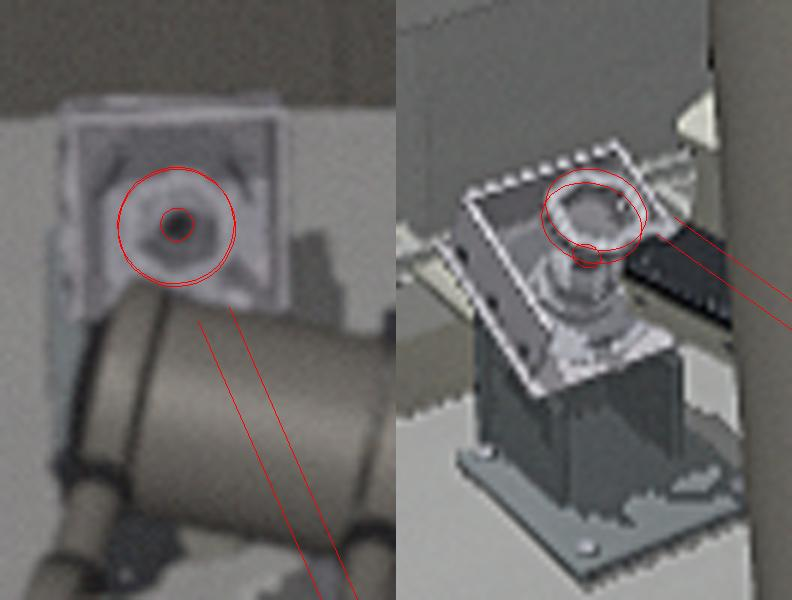

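The fit matches: the ring at scene crop (595,213) sits over the stud, and the stud circle is right in both views. In-hand pitch is 13° and the ring sits 3.8 mm further out along the handle than I assumed. I update the model and lower again.

```bash
echo '[13.0,0.2]' > tilt.json; sed -i 's/^G0=.*/G0=np.array([-.1138,0,.03])/' h.py; python3 - <<'E'
from h import *
p,r=tool_from_span(*hubpose(-22,.028));plan(p,r,2);p2,r2=tool_from_span(*hubpose(-22,.018));plan(p2,r2,1,p,r)
E
```

```text
rows 2 (min 1 ) [-0.0025, -0.0001, 0.0149, -0.0006, 0.0264, -0.0005]
rows 1 (min 1 ) [0.0022, -0.0, 0.0097, 0.0, 0.0, 0.0]
```

```bash
python3 -m pendant '[[-0.0025,0,0.0149,0,0.0264,0],[-0.0025,0,0.0149,0,0.0264,0],[0,0,0,0,0,0],[0.0011,0,0.0049,0,0,0],[0,0,0,0,0,0]]' >/dev/null; python3 st.py
python3 -m pendant '[[0.0007,0,0.0029,0,0,0],[0,0,0,0,0,0]]'>/dev/null; python3 st.py;python3 -m pendant '[[0.0007,0,0.0029,0,0,0],[0,0,0,0,0,0]]'>/dev/null; python3 st.py
```

```text
phi -21.9 tilt [0. 0.] pos in hub frame mm [ 0.3 -0.1 22.8] F tool [-0.5 -0.2  2.5] T tool [ 0.17 -0.23  0.02] q [-0.31  0.36  1.88 -0.02  0.66  0.91]
phi -22.0 tilt [-0.  0.] pos in hub frame mm [ 0.6  0.1 20.1] F tool [-0.5 -0.7  2.5] T tool [ 0.14 -0.26 -0.01] q [-0.31  0.37  1.88 -0.02  0.65  0.91]
phi -22.0 tilt [-0.  0.] pos in hub frame mm [ 0.3  0.2 17. ] F tool [ 0.5 -0.7  3.2] T tool [ 0.12 -0.26 -0.04] q [-0.31  0.37  1.88 -0.02  0.65  0.91]
```

```bash
for i in 1; do python3 -m pendant '[[0.0005,0,0.002,0,0,0],[0,0,0,0,0,0]]'>/dev/null; python3 st.py;python3 -m pendant '[[0.0005,0,0.002,0,0,0],[0,0,0,0,0,0]]'>/dev/null; python3 st.py;python3 -m pendant '[[0.0005,0,0.002,0,0,0],[0,0,0,0,0,0]]'>/dev/null; python3 st.py; done
```

```text
phi -22.0 tilt [0.  0.1] pos in hub frame mm [ 0.2  0.1 14.9] F tool [-0.3 -0.   1.3] T tool [ 0.08 -0.25 -0.03] q [-0.31  0.38  1.88 -0.02  0.64  0.91]
phi -21.9 tilt [0.  0.1] pos in hub frame mm [ 0.   0.1 12.8] F tool [-3.4 -0.4 -1.6] T tool [ 0.13 -0.33  0.01] q [-0.31  0.38  1.88 -0.02  0.64  0.91]
phi -21.9 tilt [0.1 0.1] pos in hub frame mm [-0.4 -0.  10.9] F tool [-6.   0.2 -3.4] T tool [ 0.09 -0.48  0.04] q [-0.31  0.38  1.88 -0.02  0.64  0.91]
```

```bash
python3 -m pendant '[[-0.0007,0,-0.0029,0,0,0],[-0.002,0,0.0005,0,0,0],[0,0,0,0,0,0]]'>/dev/null; python3 st.py;python3 -m pendant '[[0.0007,0,0.0029,0,0,0],[0,0,0,0,0,0]]'>/dev/null; python3 st.py;python3 -m pendant '[[0.0005,0,0.002,0,0,0],[0,0,0,0,0,0]]'>/dev/null; python3 st.py
```

```text
phi -21.9 tilt [-0.  0.] pos in hub frame mm [-1.4 -0.7 14. ] F tool [-0.2 -0.4  1. ] T tool [ 0.12 -0.06  0.03] q [-0.31  0.38  1.89 -0.02  0.64  0.91]
phi -21.9 tilt [-0.  0.] pos in hub frame mm [-1.4 -0.6 10.5] F tool [ 0.6 -0.1  1.8] T tool [0.08 0.06 0.01] q [-0.31  0.38  1.89 -0.02  0.63  0.91]
phi -21.9 tilt [-0.  0.] pos in hub frame mm [-1.4 -0.6  8.5] F tool [ 1.3 -0.5  0.5] T tool [ 0.14  0.1  -0.05] q [-0.31  0.39  1.89 -0.02  0.63  0.91]
```

```bash
for i in 1; do python3 -m pendant '[[0.0005,0,0.002,0,0,0],[0,0,0,0,0,0]]'>/dev/null; python3 st.py;python3 -m pendant '[[0.0005,0,0.002,0,0,0],[0,0,0,0,0,0]]'>/dev/null; python3 st.py;python3 -m pendant '[[0.0005,0,0.002,0,0,0],[0,0,0,0,0,0]]'>/dev/null; python3 st.py; done
```

```text
phi -21.9 tilt [-0.  0.] pos in hub frame mm [-1.4 -0.6  6.5] F tool [2.2 0.1 1.6] T tool [ 0.12  0.14 -0.01] q [-0.31  0.39  1.89 -0.02  0.62  0.91]
phi -21.9 tilt [-0.  0.] pos in hub frame mm [-1.4 -0.6  4.5] F tool [ 1.9 -0.6  0.9] T tool [0.12 0.19 0.  ] q [-0.31  0.4   1.89 -0.02  0.62  0.91]
phi -22.0 tilt [-0.  0.] pos in hub frame mm [-1.4 -0.6  2.4] F tool [0.6 0.4 1.4] T tool [0.15 0.19 0.01] q [-0.31  0.4   1.89 -0.02  0.62  0.91]
```

```bash
for i in 1; do python3 -m pendant '[[0.0005,0,0.002,0,0,0],[0,0,0,0,0,0]]'>/dev/null; python3 st.py;python3 -m pendant '[[0.0005,0,0.002,0,0,0],[0,0,0,0,0,0]]'>/dev/null; python3 st.py; done
```

```text
phi -21.9 tilt [-0.  0.] pos in hub frame mm [-1.4 -0.6  0.3] F tool [ 0.8 -0.   0.8] T tool [ 0.12  0.2  -0.  ] q [-0.31  0.41  1.89 -0.02  0.61  0.91]
phi -21.9 tilt [0.  0.1] pos in hub frame mm [-1.8 -0.6 -1.6] F tool [-1.6 -0.  -2.1] T tool [ 0.1  -0.07  0.01] q [-0.31  0.41  1.89 -0.02  0.61  0.91]
```

Resistance appears at about -1 mm, so the ring looks seated. I plan the swing about the hub axis.

```bash
cat > sw.py <<'E'
from h import *
import sys
def rot(phi0,phi1,n,off=None,h=None):
    p0,r0,_=pose();ps,rs=span_from_tool(p0,r0);hs,rh=hubpose(0,0)
    axis=rh.apply([0,0,1]);q=R.from_rotvec(-np.radians(phi1-phi0)*axis)
    c=ps if off is None else hs+rh.apply(off)
    plan(c+q.apply(p0-c),q*r0,n)
rot(float(sys.argv[1]),float(sys.argv[2]),int(sys.argv[3]))
E
python3 sw.py -22 8 8
```

```text
rows 8 (min 5 ) [0.0001, -0.0051, -0.0, 0.0148, 0.0, 0.0638]
```

```bash
python3 -m pendant '[[0.0001,-0.0051,0,0.0148,0,0.0638],[0.0001,-0.0051,0,0.0148,0,0.0638],[0.0001,-0.0051,0,0.0148,0,0.0638],[0,0,0,0,0,0]]'>/dev/null; python3 st.py
```

```text
phi -10.6 tilt [-0.   0.1] pos in hub frame mm [-1.3 -0.4 -1.3] F tool [-0.1 -0.9 -2. ] T tool [ 0.2   0.18 -0.05] q [-0.29  0.41  1.9   0.04  0.62  1.07]
```

```bash
python3 -m pendant '[[0.0001,-0.0051,0,0.0148,0,0.0638],[0.0001,-0.0051,0,0.0148,0,0.0638],[0.0001,-0.0051,0,0.0148,0,0.0638],[0.0001,-0.0051,0,0.0148,0,0.0638],[0.0001,-0.0051,0,0.0148,0,0.0638]]'>/dev/null; python3 st.py;python3 -m pendant '[[0,0,0,0,0,0]]'; python3 st.py;  python3 see.py|head -3; python3 sw.py 0 28 8
```

```text
phi 8.1 tilt [-0.   0.1] pos in hub frame mm [-1.3 -0.8 -1.4] F tool [ 0.4  0.9 -3.2] T tool [-0.21  0.25 -0.27] q [-0.26  0.4   1.9   0.14  0.65  1.34]
time: 14.23
tool_pos: [0.4836, -0.0359, 0.263]
tool_rot: [-3.079, -0.206, -0.138]
contact_force: [0.3, 1.6, 2.7]
opening: 0.0153
grip_force: 60.0
phi 8.0 tilt [-0.1  0.1] pos in hub frame mm [-1.2 -0.3 -1.4] F tool [ 0.6 -1.8 -2.5] T tool [ 0.32  0.19 -0.17] q [-0.26  0.4   1.9   0.14  0.65  1.34]
tilt,yaw,dx [14.12  0.76 -1.92] score 27.81266642925287 hub pos [1.4 0.5 0.9] ang [-7.5 -1.2  0.2]
rows 8 (min 5 ) [0.0001, -0.0048, -0.0, 0.0137, 0.0, 0.0595]
```

Vision puts the ring within 1 mm of the seat height, level and centred. I continue the stroke to 36°.

```bash
python3 -m pendant '[[0.0001,-0.0048,0,0.0137,0,0.0595],[0.0001,-0.0048,0,0.0137,0,0.0595],[0.0001,-0.0048,0,0.0137,0,0.0595],[0.0001,-0.0048,0,0.0137,0,0.0595],[0.0001,-0.0048,0,0.0137,0,0.0595],[0.0001,-0.0048,0,0.0137,0,0.0595],[0.0001,-0.0048,0,0.0137,0,0.0595],[0.0001,-0.0048,0,0.0137,0,0.0595]]'>/dev/null; python3 st.py;python3 -m pendant '[[0,0,0,0,0,0]]'>/dev/null; python3 st.py;  python3 see.py|head -3
python3 - <<'E'
from h import *
p,r,_=pose();hs,rh=hubpose(0,0);print("hub axis in tool",r.inv().apply(rh.apply([0,0,1])).round(3))
E
```

```text
phi 36.1 tilt [0. 0.] pos in hub frame mm [-1.8 -0.5 -1.8] F tool [ 0.3 -1.7 -3.4] T tool [-0.01  0.28 -0.54] q [-0.21  0.41  1.88  0.3   0.66  1.74]
phi 36.1 tilt [0.  0.1] pos in hub frame mm [-1.6 -0.1 -1.7] F tool [-0.2 -3.4 -2.4] T tool [ 0.49  0.16 -0.38] q [-0.21  0.41  1.88  0.3   0.66  1.74]
tilt,yaw,dx [20.18  0.83 -2.22] score 27.964924150261897 hub pos [ 3.3 -2.  13. ] ang [-35.5  -7.2   0.2]
hub axis in tool [-0.225 -0.    -0.974]
```

```bash
python3 - <<'E'
import re
s=open('see.py').read()
s=s.replace("    from scipy.optimize import differential","    PROF and print([(t,round(-min(cost([t,yy,dd]) for yy in(-1.5,-.7,0,.7,1.5) for dd in(-4,-3,-2,-1,0,1,2)),1)) for t in range(8,25)])\n    from scipy.optimize import differential").replace("import cv2","import cv2\nPROF=1",1)
open('see.py','w').write(s)
E
python3 see.py
```

```text
[(8, np.float32(18.8)), (9, np.float32(19.4)), (10, np.float32(20.1)), (11, np.float32(20.9)), (12, np.float32(21.9)), (13, np.float32(22.8)), (14, np.float32(23.7)), (15, np.float32(24.7)), (16, np.float32(25.6)), (17, np.float32(26.5)), (18, np.float32(27.3)), (19, np.float32(28.0)), (20, np.float32(28.1)), (21, np.float32(28.0)), (22, np.float32(27.8)), (23, np.float32(27.2)), (24, np.float32(26.0))]
tilt,yaw,dx [20.42  1.02 -2.17] score 28.19249084816713 hub pos [ 3.3 -1.9 13.4] ang [-35.3  -7.4   0.2]
```

```bash
python3 - <<'E'
from h import *
import cv2
for c,(x0,x1,y0,y1) in(("scene",(232,304,148,212)),("top",(275,345,140,200))):
    I=robot.read_camera(c)["image"].astype(float);K=cv2.imread(f"pics/{c}0.png")[:,:,::-1].astype(float)
    d=cv2.resize((I-K).mean(2)[y0:y1,x0:x1],((x1-x0)//2,(y1-y0)//3),interpolation=cv2.INTER_AREA)
    print(c,"seat px",proj(c,hubpose(0,.012)[0]).round(1))
    for row in d: print("".join('#' if v<-30 else '-' if v<-10 else '.' if v<10 else '+' if v<30 else '@' for v in row))
E
```

```text
scene seat px [262.6 184.3]
................###-----.....++++++.
.................#------.....+++++++
................-#------.....++++++.
..................------....+++..-.-
................+.------......--..-.
.............++#--#----###--..-----.
.............@@.-++######-----......
............@@@###--######-----.....
............@@###-########----...+++
...----....+@@+###--#######-....++++
..+######..+@@@@-########--##..+++++
..+#######-.-##@+#########..-##.+++.
..+#########-########---.#....-#####
..-#######-##-###.-######-.-########
..###########.+++..-####.###########
....-#-..-########-#################
...+.--..#.#########################
.........-##########----############
..........-#####...####.#-##########
...........@@@..#++.-#-.############
...........@@+..#@@+.......#########
top seat px [305.9 166.4]
...................................
...................................
...................................
...................................
...................................
...................................
..............+++++................
............+......................
...................+...............
............-.....+@-..............
.............+....@+-..............
............-.++@@+.#..............
-....#-#-..--.-...--...............
#-.-##-#-###-###--.................
######--..-##--....................
#####--.+@@++++....................
####-..-.@@@@++++++................
####-..#-+@@@@@@++++++.............
####-.--..+@@++.+.......---.-......
###---#....+@..........--##-.......
```

The scene view is confounded here by the gripper and its shadow. The forces (Fy about -3.4 N against the 3.2 N expected from nut friction, and no pitch load) say the ring is seated and turning the nut. I back off a little, lift, swing back and re-measure at hover.

```bash
python3 -m pendant '[[-0.0001,0.0048,0,-0.0137,0,-0.0595],[-0.002,0,-0.0097,0,0,0],[-0.003,0,-0.015,0,0,0],[-0.003,0,-0.015,0,0,0],[-0.0012,0,-0.005,0,0,0],[0,0,0,0,0,0]]'>/dev/null; python3 st.py; python3 - <<'E'
from h import *
p,r=tool_from_span(*hubpose(-27,.045));plan(p,r)
E
```

```text
phi 32.7 tilt [-0.3  0.1] pos in hub frame mm [ 1.3 -2.8 45.4] F tool [4.9 0.7 0.7] T tool [-0.02  1.04 -0.01] q [-0.23  0.31  1.88  0.26  0.75  1.71]
rows 9 (min 9 ) [0.0005, 0.0087, -0.0001, -0.0258, -0.0006, -0.1128]
```

```bash
python3 -m pendant '[[0,0,0,0,0,0],[0,0,0,0,0,0]]'>/dev/null; python3 st.py; python3 see.py; python3 - <<'E'
from h import *
import cv2
for c,(x0,x1,y0,y1) in(("scene",(232,304,142,212)),("top",(275,345,140,200))):
    I=robot.read_camera(c)["image"].astype(float);K=cv2.imread(f"pics/{c}0.png")[:,:,::-1].astype(float)
    d=cv2.resize((I-K).mean(2)[y0:y1,x0:x1],((x1-x0)//2,(y1-y0)//3),interpolation=cv2.INTER_AREA)
    for row in d: print("".join('#' if v<-30 else '-' if v<-10 else '.' if v<10 else '+' if v<30 else '@' for v in row))
    print()
E
```

```text
phi 32.7 tilt [-0.2  0. ] pos in hub frame mm [ 0.3 -2.4 44.4] F tool [ 5.4 -0.8 -1.3] T tool [ 0.03  1.34 -0.08] q [-0.23  0.31  1.89  0.26  0.75  1.71]
[(8, np.float32(19.8)), (9, np.float32(21.4)), (10, np.float32(22.8)), (11, np.float32(23.7)), (12, np.float32(24.1)), (13, np.float32(24.3)), (14, np.float32(24.3)), (15, np.float32(24.3)), (16, np.float32(24.3)), (17, np.float32(24.5)), (18, np.float32(24.6)), (19, np.float32(24.9)), (20, np.float32(25.2)), (21, np.float32(25.5)), (22, np.float32(26.0)), (23, np.float32(26.6)), (24, np.float32(27.0))]
tilt,yaw,dx [27.06  3.32  0.87] score 28.292816584276714 hub pos [ 6.   1.3 72.8] ang [-29.8 -14.3   0.7]
...................##-----..........
...................--------.........
.....................------.........
...................+.------.........
...............+++#+..-----.........
...............@@@##++.----......---
...............@@.####-...---------.
..............+@@###-#######----#---
..............+@@@####-#####--------
.....-####...@@@@@@-########-------.
.....#######-@+..+@.-#######----....
.....########+--#-.-#.#.-#
[... 438 characters left out ...]
................
...................................
...................................
...................................
...................................
...................................
..............+....................
............++.--..................
............+##...-+...............
.............-.....+...............
............+......+--.............
............-.++++@+##.............
............-.+@@@+.-#-............
#.....##--.-----...-##.............
#-..-##-...+++--...--..............
######--+++++......................
######--++++++++...................
#####-..-.@@@++++++................
#####..-#.++@+.....--------........
####-..-#..++.....--------##.#-....
```

```bash
python3 -m pendant '[[-0.003,0,-0.015,0,0,0],[-0.0015,0,-0.007,0,0,0],[0,0,0,0,0,0],[0,0,0,0,0,0]]'>/dev/null; python3 st.py; python3 - <<'E'
from h import *
p,r=tool_from_span(*hubpose(-24,.065));plan(p,r,8)
p,r=tool_from_span(*hubpose(8,.065));plan(p,r,4)
E
```

```text
phi 32.6 tilt [0.1 0. ] pos in hub frame mm [-1.8 -1.1 65.9] F tool [0.  0.8 1.8] T tool [-0.14 -0.27 -0.05] q [-0.23  0.27  1.88  0.25  0.8   1.73]
rows 8 (min 9 ) [0.0008, 0.0094, -0.0, -0.0279, 0.0003, -0.1203]
rows 4 (min 4 ) [0.0007, 0.0079, 0.0001, -0.0243, 0.0005, -0.1045]
```

The contact at 45 mm has gone. The ring probably stuck briefly on the hexagon and pivoted back in the pads. I swing back to -24°, where the view is clear, and re-measure.

```bash
python3 -m pendant '[[0.0008,0.0084,0,-0.0248,0,-0.1069],[0.0008,0.0084,0,-0.0248,0,-0.1069],[0.0008,0.0084,0,-0.0248,0,-0.1069],[0.0008,0.0084,0,-0.0248,0,-0.1069],[0.0008,0.0084,0,-0.0248,0,-0.1069],[0.0008,0.0084,0,-0.0248,0,-0.1069],[0.0008,0.0084,0,-0.0248,0,-0.1069],[0.0008,0.0084,0,-0.0248,0,-0.1069]]' >/dev/null; python3 -m pendant '[[0.0008,0.0084,0,-0.0248,0,-0.1069],[0,0,0,0,0,0],[0,0,0,0,0,0]]'>/dev/null; python3 st.py; sed -i 's/range(8,25)/range(-12,29,2)/;s/(-5,30),(-8,8)/(-15,30),(-4,4)/' see.py; python3 see.py
```

```text
phi -23.8 tilt [0.1 0.1] pos in hub frame mm [ 0.9 -0.4 63.8] F tool [ 0.  -0.8  2.6] T tool [ 0.14 -0.2  -0.01] q [-0.33  0.28  1.87 -0.02  0.75  0.86]
[(-12, np.float32(24.2)), (-10, np.float32(26.8)), (-8, np.float32(29.4)), (-6, np.float32(33.6)), (-4, np.float32(38.9)), (-2, np.float32(44.2)), (0, np.float32(47.5)), (2, np.float32(46.2)), (4, np.float32(41.2)), (6, np.float32(35.5)), (8, np.float32(31.6)), (10, np.float32(29.7)), (12, np.float32(29.2)), (14, np.float32(29.8)), (16, np.float32(30.9)), (18, np.float32(31.6)), (20, np.float32(31.5)), (22, np.float32(30.6)), (24, np.float32(29.4)), (26, np.float32(27.5)), (28, np.float32(24.9))]
tilt,yaw,dx [ 0.32  0.96 -3.8 ] score 47.770672811484395 hub pos [-5.  -1.3 38.8] ang [24.6 12.8  0.3]
```

The measurement is sharp: the spanner is now level in the hand (0.3°, yaw 1°). I update the model and line up at -27°, centred at (-1.4,-0.6) mm, which seated last time.

```bash
echo '[0.3,0.96]' > tilt.json; sed -i 's/^G0=.*/G0=np.array([-.1176,0,.03])/' h.py; python3 - <<'E'
from h import *
hs,rh=hubpose(-27,0);_,r0=hubpose(0,0)
P=lambda h:(hs+r0.apply([-.0014,-.0006,h]),rh)
p,r=tool_from_span(*P(.045));plan(p,r,3);p2,r2=tool_from_span(*P(.018));plan(p2,r2,3,p,r)
E
python3 st.py
```

```text
rows 3 (min 2 ) [-0.013, 0.0016, 0.0073, -0.0014, 0.074, -0.0129]
rows 3 (min 1 ) [0.0, -0.0, 0.009, 0.0, 0.0, 0.0]
phi -24.8 tilt [12.7  0.2] pos in hub frame mm [-4.1 -1.1 39.5] F tool [-0.1 -1.   2.3] T tool [ 0.22 -0.23 -0.04] q [-0.33  0.28  1.87 -0.02  0.75  0.86]
```

```bash
python3 -m pendant '[[-0.013,0.0016,0.0073,-0.0014,0.074,-0.0129],[-0.013,0.0016,0.0073,-0.0014,0.074,-0.0129],[-0.013,0.0016,0.0073,-0.0014,0.074,-0.0129],[0,0,0,0,0,0],[0,0,0,0,0,0]]'>/dev/null; python3 st.py; python3 see.py|tail -1
```

```text
phi -26.7 tilt [0.9 0.2] pos in hub frame mm [-2.2 -0.8 44.2] F tool [-0.4 -1.2  2.3] T tool [ 0.16 -0.4  -0.  ] q [-0.45  0.26  2.02  0.36  0.5   0.38]
tilt,yaw,dx [ 0.38  1.29 -1.53] score 35.311878229645934 hub pos [-1.1  0.5 44.4] ang [27.1  0.8  0.2]
```

```bash
python3 -m pendant '[[0,0,0.009,0,-0.008,0],[0,0,0.009,0,0,0],[0,0,0.007,0,0,0],[0,0,0,0,0,0]]'>/dev/null; python3 st.py
python3 -m pendant '[[0,0,0.003,0,0,0],[0,0,0,0,0,0]]'>/dev/null; python3 st.py;python3 -m pendant '[[0,0,0.003,0,0,0],[0,0,0,0,0,0]]'>/dev/null; python3 st.py
```

```text
phi -26.9 tilt [1.2 0.2] pos in hub frame mm [-3.7 -0.8 17. ] F tool [ 1.1 -2.2  0.3] T tool [ 0.15  0.27 -0.04] q [-0.43  0.32  2.02  0.39  0.44  0.36]
phi -26.9 tilt [1.2 0.2] pos in hub frame mm [-3.1 -0.9 15.3] F tool [ 0.9 -0.3 -0.4] T tool [ 0.2   0.47 -0.14] q [-0.43  0.33  2.02  0.39  0.44  0.36]
phi -26.9 tilt [1.1 0.1] pos in hub frame mm [-3.  -1.1 12.7] F tool [ 1.8 -0.5 -2.7] T tool [ 0.21  0.77 -0.05] q [-0.43  0.33  2.02  0.39  0.43  0.35]
```

```bash
python3 -m pendant '[[0,0,-0.006,0,0,0],[0.0017,0,0,0,0,0],[0,0,0,0,0,0]]'>/dev/null; python3 st.py
python3 -m pendant '[[0,0,0.003,0,0,0],[0,0,0,0,0,0]]'>/dev/null; python3 st.py;python3 -m pendant '[[0,0,0.003,0,0,0],[0,0,0,0,0,0]]'>/dev/null; python3 st.py
```

```text
phi -26.9 tilt [1.2 0.2] pos in hub frame mm [-2.2 -0.  18.6] F tool [-0.3 -0.4  1.9] T tool [ 0.12 -0.18  0.05] q [-0.43  0.32  2.02  0.38  0.45  0.37]
phi -26.9 tilt [1.2 0.2] pos in hub frame mm [-2.3 -0.1 15.1] F tool [ 0.5 -0.7 -0.1] T tool [ 0.14  0.18 -0.01] q [-0.43  0.33  2.02  0.38  0.44  0.37]
phi -26.9 tilt [1.2 0.2] pos in hub frame mm [-2.6 -0.1 12. ] F tool [-1.7 -1.2 -2.4] T tool [0.15 0.01 0.02] q [-0.43  0.34  2.02  0.39  0.43  0.36]
```

```bash
python3 see.py|tail -1; python3 -m pendant '[[0,0,0.002,0,0,0],[0,0,0,0,0,0]]'>/dev/null; python3 st.py; python3 see.py|tail -1
```

```text
tilt,yaw,dx [ 2.48  1.79 -0.38] score 30.665917090952366 hub pos [-2.   2.1 16.5] ang [27.7 -1.   0.2]
phi -26.9 tilt [1.1 0.1] pos in hub frame mm [-1.2 -0.4 10.6] F tool [ 1.9 -0.1  0.8] T tool [ 0.21  0.22 -0.1 ] q [-0.43  0.34  2.02  0.39  0.43  0.36]
tilt,yaw,dx [ 0.92  1.56 -0.99] score 33.223288422130636 hub pos [-0.6  1.3 11.8] ang [27.5  0.5  0.1]
```

It has dropped over the edge and the force is relieved. I continue down.

```bash
python3 -m pendant '[[0,0,0.002,0,0,0],[0,0,0,0,0,0]]'>/dev/null; python3 st.py; python3 -m pendant '[[0,0,0.002,0,0,0],[0,0,0,0,0,0]]'>/dev/null; python3 st.py; python3 -m pendant '[[0,0,0.002,0,0,0],[0,0,0,0,0,0]]'>/dev/null; python3 st.py
```

```text
phi -26.9 tilt [1.2 0.1] pos in hub frame mm [-1.7 -0.3  8.5] F tool [ 4.1  0.6 -0.4] T tool [0.15 0.77 0.01] q [-0.43  0.34  2.02  0.4   0.42  0.36]
phi -26.9 tilt [1.2 0.1] pos in hub frame mm [-1.8 -0.4  6.5] F tool [ 5.  -0.2 -0.3] T tool [ 0.09  0.96 -0.03] q [-0.42  0.35  2.02  0.4   0.42  0.35]
phi -26.9 tilt [1.2 0.1] pos in hub frame mm [-1.9 -0.4  4.5] F tool [ 5.  -0.4 -0.7] T tool [0.08 1.1  0.03] q [-0.42  0.35  2.02  0.4   0.42  0.35]
```

```bash
python3 -m pendant '[[0.0012,0,0,0,0,0],[0,0,0.002,0,0,0],[0,0,0,0,0,0]]'>/dev/null; python3 st.py; python3 -m pendant '[[0,0,0.002,0,0,0],[0,0,0,0,0,0]]'>/dev/null; python3 st.py; python3 see.py|tail -1;  python3 -m pendant '[[0,0,0.002,0,0,0],[0,0,0,0,0,0]]'>/dev/null; python3 st.py;python3 see.py|tail -1
```

```text
phi -26.9 tilt [1.2 0.2] pos in hub frame mm [-1.6  0.2  2.1] F tool [2.3 1.1 0.1] T tool [0.05 0.47 0.13] q [-0.42  0.36  2.02  0.4   0.41  0.35]
phi -26.9 tilt [1.2 0.2] pos in hub frame mm [-1.5  0.2  0.2] F tool [ 3.1  0.6 -0.2] T tool [0.07 0.45 0.05] q [-0.42  0.36  2.02  0.41  0.41  0.35]
tilt,yaw,dx [ 1.32  0.89 -1.  ] score 34.61557411496326 hub pos [-0.1  0.8  2.3] ang [26.8  0.2  0.2]
phi -26.9 tilt [1.2 0.2] pos in hub frame mm [-1.7  0.2 -1.7] F tool [-0.6 -0.2 -1.8] T tool [0.04 0.05 0.03] q [-0.42  0.37  2.02  0.41  0.4   0.35]
tilt,yaw,dx [ 1.92  0.8  -0.82] score 34.65842242327722 hub pos [-0.   0.7  1.6] ang [26.7 -0.4  0.2]
```

Seated: vision gives centre (0, 0.7), height 1.6 mm, tilt 0.4°. Second stroke.

```bash
python3 sw.py -27 0 8; python3 - <<'E'
from h import *
print(pose()[2]["time"])
E
```

```text
rows 8 (min 4 ) [0.0, -0.0066, 0.0, 0.0016, 0.0002, 0.0589]
25.0167
```

```bash
python3 -m pendant '[[0,-0.0066,0,0.0016,0.0002,0.0589],[0,-0.0066,0,0.0016,0.0002,0.0589],[0,-0.0066,0,0.0016,0.0002,0.0589],[0,-0.0066,0,0.0016,0.0002,0.0589],[0,-0.0066,0,0.0016,0.0002,0.0589],[0,-0.0066,0,0.0016,0.0002,0.0589],[0,-0.0066,0,0.0016,0.0002,0.0589],[0,-0.0066,0,0.0016,0.0002,0.0589]]'>/dev/null; python3 st.py; python3 see.py|tail -1; python3 sw.py 0 14 4
```

```text
phi 0.2 tilt [1.1 0.2] pos in hub frame mm [-0.7 -0.3 -1. ] F tool [ 2.5  0.2 -0.1] T tool [-0.1   0.25 -0.36] q [-0.31  0.35  2.07  0.38  0.35  0.93]
tilt,yaw,dx [ 1.19  0.9  -1.11] score 32.45521209857379 hub pos [ 0.9 -0.4  0.8] ang [-0.2  0.2  0.2]
rows 4 (min 3 ) [0.0001, -0.0069, 0.0, 0.0015, 0.0002, 0.0611]
```

```bash
python3 -m pendant '[[0,-0.0069,0,0.0015,0.0002,0.0611],[0,-0.0069,0,0.0015,0.0002,0.0611],[0,-0.0069,0,0.0015,0.0002,0.0611],[0,-0.0069,0,0.0015,0.0002,0.0611]]'>/dev/null; python3 st.py;  python3 -m pendant '[[0,-0.0035,0,0.0008,0.0001,0.031],[0,-0.0035,0,0.0008,0.0001,0.031]]'>/dev/null; python3 st.py;python3 -m pendant '[[0,-0.0035,0,0.0008,0.0001,0.031],[0,0,0,0,0,0]]'>/dev/null; python3 st.py
```

```text
phi 14.2 tilt [1.  0.1] pos in hub frame mm [-0.9 -0.8 -0.9] F tool [ 4.3 -0.8 -0. ] T tool [ 0.18  0.75 -0.51] q [-0.25  0.35  2.07  0.33  0.34  1.29]
phi 17.7 tilt [1.1 0.2] pos in hub frame mm [-0.8 -0.5 -0.9] F tool [ 4.1 -0.7  0.2] T tool [ 0.05  0.55 -0.5 ] q [-0.23  0.35  2.07  0.32  0.34  1.38]
phi 19.4 tilt [1.1 0.2] pos in hub frame mm [-0.8 -0.3 -0.9] F tool [ 4.7 -1.4  0.4] T tool [ 0.3   0.67 -0.48] q [-0.22  0.35  2.06  0.31  0.34  1.43]
```

```bash
for k in 1; do python3 -m pendant '[[0,-0.0035,0,0.0008,0.0001,0.031],[0,0,0,0,0,0]]'>/dev/null; python3 st.py;python3 -m pendant '[[0,-0.0035,0,0.0008,0.0001,0.031],[0,0,0,0,0,0]]'>/dev/null; python3 st.py;python3 -m pendant '[[0,-0.0035,0,0.0008,0.0001,0.031],[0,0,0,0,0,0]]'>/dev/null; python3 st.py; done; python3 see.py|tail -1
```

```text
phi 21.2 tilt [1.1 0.2] pos in hub frame mm [-0.9 -0.4 -0.9] F tool [ 4.8 -2.2 -0.3] T tool [ 0.27  0.67 -0.45] q [-0.21  0.35  2.06  0.3   0.34  1.47]
phi 22.9 tilt [1.1 0.2] pos in hub frame mm [-0.9 -0.5 -0.9] F tool [ 4.1 -1.3  0.2] T tool [ 0.22  0.77 -0.47] q [-0.21  0.35  2.06  0.29  0.34  1.52]
phi 24.7 tilt [1.1 0.2] pos in hub frame mm [-0.9 -0.4 -0.9] F tool [ 5.2 -1.3  1. ] T tool [ 0.19  0.8  -0.47] q [-0.2   0.35  2.06  0.28  0.34  1.57]
tilt,yaw,dx [ 1.76  1.36 -1.09] score 28.449153903841378 hub pos [ 1.2 -0.4  2.1] ang [-24.3  -0.4   0.2]
```

```bash
for k in 1; do python3 -m pendant '[[0,-0.0035,0,0.0008,0.0001,0.031],[0,0,0,0,0,0]]'>/dev/null; python3 st.py;python3 -m pendant '[[0,-0.0035,0,0.0008,0.0001,0.031],[0,0,0,0,0,0]]'>/dev/null; python3 st.py;python3 -m pendant '[[0,-0.0035,0,0.0008,0.0001,0.031],[0,0,0,0,0,0]]'>/dev/null; python3 st.py; done
```

```text
phi 26.5 tilt [1.1 0.2] pos in hub frame mm [-1.  -0.5 -0.9] F tool [ 4.4 -1.6  1.4] T tool [ 0.08  0.85 -0.47] q [-0.19  0.35  2.05  0.27  0.35  1.61]
phi 28.2 tilt [1.1 0.2] pos in hub frame mm [-1.1 -0.7 -1. ] F tool [5.7 1.1 1.2] T tool [-0.37  0.85 -0.65] q [-0.18  0.35  2.05  0.26  0.35  1.66]
phi 30.0 tilt [1.1 0.1] pos in hub frame mm [-1.4 -1.2 -1.1] F tool [ 6.7  5.4 -0.3] T tool [-0.98  0.93 -0.74] q [-0.17  0.35  2.04  0.25  0.35  1.71]
```

Moment about the hub: friction was about 0.35 N m and has now risen to about 1.4 N m, so the nut is at its stop. One more firm nudge and hold.

```bash
python3 -m pendant '[[0,-0.0035,0,0.0008,0.0001,0.031],[0,0,0.001,0,0,0],[0,0,0,0,0,0],[0,0,0,0,0,0]]'; python3 st.py; python3 see.py|tail -1
```

```text
time: 28.68
tool_pos: [0.4632, 0.0113, 0.2599]
tool_rot: [-2.896, -0.34, -0.603]
contact_force: [-0.2, -8.8, 2.1]
opening: 0.0151
grip_force: 60.9
phi 31.6 tilt [1.1 0.1] pos in hub frame mm [-1.9 -1.4 -2.2] F tool [ 5.3  7.  -2.2] T tool [-1.34  1.02 -0.86] q [-0.17  0.35  2.04  0.25  0.35  1.75]
tilt,yaw,dx [ 2.77  2.17 -1.15] score 27.616297085627725 hub pos [ 1.4 -0.5  2.9] ang [-30.4  -1.3   0.1]
```

```bash
python3 -m pendant '[[0,0.0035,0,-0.0008,-0.0001,-0.031],[0,0.0035,0,-0.0008,-0.0001,-0.031],[0,0.0035,0,-0.0008,-0.0001,-0.031],[0,0.0035,0,-0.0008,-0.0001,-0.031],[0.001,0,0,0,0,0],[0,0,0,0,0,0],[0,0,0,0,0,0]]'>/dev/null; python3 st.py
```

```text
phi 24.7 tilt [1.1 0.2] pos in hub frame mm [-1.  -0.3 -2. ] F tool [ 2.6 -4.1 -2.7] T tool [ 0.53  0.6  -0.44] q [-0.2   0.35  2.05  0.28  0.34  1.57]
```

```bash
python3 -m pendant '[[0.0006,-0.0008,-0.002,0,0,0],[0,0,0,0,0,0]]'>/dev/null; python3 st.py; python3 -m pendant '[[0,0,-0.003,0,0,0],[0,0,0,0,0,0]]'>/dev/null; python3 st.py;python3 -m pendant '[[0,0,-0.003,0,0,0],[0,0,0,0,0,0]]'>/dev/null; python3 st.py
```

```text
phi 24.7 tilt [1.2 0.2] pos in hub frame mm [-0.6 -0.  -0.4] F tool [ 4.4 -1.5  3.8] T tool [ 0.01  0.54 -0.43] q [-0.2   0.35  2.05  0.28  0.35  1.57]
phi 24.7 tilt [1.2 0.2] pos in hub frame mm [-0.  -0.4  2.5] F tool [ 6.8 -1.4 11.2] T tool [ 0.03  0.67 -0.47] q [-0.2   0.34  2.05  0.27  0.36  1.58]
phi 24.8 tilt [1.1 0.2] pos in hub frame mm [ 0.4 -0.8  5.3] F tool [ 8.2 -0.1 15.9] T tool [-0.03  0.74 -0.41] q [-0.2   0.33  2.05  0.27  0.36  1.58]
```

There is still clockwise moment on the nut and the ring binds, so I back off further before lifting.

```bash
python3 -m pendant '[[0,0,0.003,0,0,0],[0,0.0035,0,-0.0008,-0.0001,-0.031],[0,0.0035,0,-0.0008,-0.0001,-0.031],[0,0,0,0,0,0],[0,0,0,0,0,0]]'>/dev/null; python3 st.py;python3 -m pendant '[[0.001,0,0,0,0,0],[0,0,-0.002,0,0,0],[0,0,0,0,0,0]]'>/dev/null; python3 st.py
```

```text
phi 21.2 tilt [1.2 0.2] pos in hub frame mm [-0.4 -0.3  2.5] F tool [ 6.1 -2.   2.9] T tool [ 0.33  0.52 -0.24] q [-0.21  0.34  2.06  0.29  0.35  1.48]
phi 21.2 tilt [1.2 0.2] pos in hub frame mm [ 0.1 -0.3  4.5] F tool [ 4.3 -1.5  5.7] T tool [ 0.25  0.16 -0.24] q [-0.21  0.33  2.06  0.29  0.36  1.49]
```

```bash
python3 -m pendant '[[0.001,0,0,0,0,0],[0,0,-0.003,0,0,0],[0,0,0,0,0,0]]'>/dev/null; python3 st.py;python3 -m pendant '[[0,0,-0.003,0,0,0],[0,0,0,0,0,0]]'>/dev/null; python3 st.py;python3 -m pendant '[[0,0,-0.003,0,0,0],[0,0,0,0,0,0]]'>/dev/null; python3 st.py; python3 see.py | tail -1
```

```text
phi 21.2 tilt [1.3 0.2] pos in hub frame mm [ 0.7 -0.6  7.3] F tool [ 4.2 -2.6  6.4] T tool [ 0.19 -0.16 -0.21] q [-0.22  0.33  2.06  0.28  0.37  1.49]
phi 21.2 tilt [1.2 0.2] pos in hub frame mm [ 1.4 -0.9 10.5] F tool [ 5.  -1.9  7.2] T tool [ 0.13  0.13 -0.16] q [-0.22  0.32  2.05  0.28  0.38  1.5 ]
phi 21.2 tilt [1.1 0.2] pos in hub frame mm [ 2.2 -1.2 13.8] F tool [ 6.4 -1.5  8.2] T tool [ 0.11  0.36 -0.21] q [-0.22  0.31  2.05  0.27  0.38  1.5 ]
tilt,yaw,dx [-4.76  1.24 -1.25] score 31.942598561464077 hub pos [0.5 0.1 3.5] ang [-20.9   6.2   0.2]
```

The ring sticks at 3.5 mm while the handle rises, as in the first lift, which then came free. I keep lifting gently along the hub axis.

```bash
python3 -m pendant '[[0,0,-0.004,0,0,0],[0,0,-0.004,0,0,0],[0,0,0,0,0,0]]'>/dev/null; python3 st.py;python3 -m pendant '[[0.001,0,-0.005,0,0,0],[0,0,-0.005,0,0,0],[0,0,0,0,0,0]]'>/dev/null; python3 st.py;python3 see.py | tail -1; python3 -m pendant '[[0,0,-0.005,0,0,0],[0,0,-0.005,0,0,0],[0,0,0,0,0,0]]'>/dev/null; python3 st.py; python3 see.py | tail -1
```

```text
phi 21.2 tilt [0.9 0.2] pos in hub frame mm [ 4.5 -2.1 22.6] F tool [10.8 -1.  10.4] T tool [ 0.12  1.02 -0.21] q [-0.22  0.29  2.05  0.26  0.4   1.51]
phi 21.2 tilt [0.6 0.2] pos in hub frame mm [ 7.7 -3.3 33.4] F tool [15.6  0.1 12.7] T tool [ 0.06  1.7  -0.28] q [-0.22  0.27  2.05  0.25  0.42  1.52]
tilt,yaw,dx [-12.4    1.37  -1.68] score 28.819458820018447 hub pos [0.4 0.4 8. ] ang [-20.8  13.3   0.2]
phi 21.2 tilt [0.6 0.2] pos in hub frame mm [ 8.5 -3.6 43.8] F tool [13.1 -1.3  5.2] T tool [ 0.14  2.23 -0.18] q [-0.23  0.25  2.04  0.24  0.45  1.53]
tilt,yaw,dx [-14.99   1.39  -2.67] score 26.270873569882323 hub pos [-0.3  0.8 13.3] ang [-20.8  15.8   0.2]
```

```bash
python3 -m pendant '[[0.001,0,-0.005,0,0,0],[0,0,-0.005,0,0,0],[0,0,0,0,0,0]]'>/dev/null; python3 st.py; python3 -m pendant '[[0,0,-0.005,0,0,0],[0,0,-0.005,0,0,0],[0,0,0,0,0,0],[0,0,0,0,0,0]]'>/dev/null; python3 st.py; sed -i 's/(-15,30)/(-35,30)/' see.py; python3 see.py | tail -1
```

```text
phi 21.3 tilt [1.  0.2] pos in hub frame mm [ 6.  -2.9 52.8] F tool [4.7 0.7 0.9] T tool [-0.12  1.05  0.04] q [-0.23  0.23  2.04  0.23  0.48  1.54]
phi 21.2 tilt [1.3 0.2] pos in hub frame mm [ 3.1 -1.8 61.2] F tool [0.2 0.2 2.3] T tool [-0.13 -0.46  0.  ] q [-0.23  0.2   2.04  0.22  0.51  1.55]
tilt,yaw,dx [-20.54   0.82  -1.41] score 27.638473409634823 hub pos [-13.7   4.6  21.3] ang [-21.3  22.2   0.2]Traceback (most recent call last):
  File "see.py", line 31, in <module>
    shot("pics/m1.png",spm(ps,rs)+[hs+rh.apply(np.c_[.008*np.cos(an),.008*np.sin(an),an*0+.024])],(310,180),(265,190),k=6,W=66,Hh=50)
    ~~~~^^^^^^^^^^^^^^^^^^^^^^^^^^^^^^^^^^^^^^^^^^^^^^^^^^^^^^^^^^^^^^^^^^^^^^^^^^^^^^^^^^^^^^^^^^^^^^^^^^^^^^^^^^^^^^^^^^^^^^^^^^^^^
  File "ov.py", line 6, in shot
    i=robot.read_camera(c)["image"];x0=int(np.clip(ctr[0]-W//2,0,560-W));y0=int(np.clip(ctr[1]-Hh,0,420-2*Hh))
      ~~~~~~~~~~~~~~~~~^^^
ValueError: 200 camera calls are used up
```

The forces show the ring is free. The camera calls are used up, so from here I work by model and force. In-hand pitch is about -20° and I set the model to that. I lift clear and go above the rest.

```bash
echo '[-20.0,1.0]' > tilt.json; sed -i 's/^G0=.*/G0=np.array([-.119,0,.03])/' h.py; python3 - <<'E'
from h import *
p0,r0,o=pose();print(o["time"]);hs,rh=hubpose(0,0)
print("up in tool (70mm /3)",(r0.inv().apply(rh.apply([0,0,.08]))/3).round(4))
pa=p0+rh.apply([0,0,.08])
P=lambda z:tool_from_span(np.array([SPR[0]+.001,SPR[1],.016+z]),R.from_euler('z',SPR[2]))
p,r=P(.12);plan(p,r,None,pa,r0);p2,r2=P(.02);plan(p2,r2,None,p,r);print(p,p2,"down in tool",r.inv().apply([0,0,-1]).round(3))
E
```

```text
34.75
up in tool (70mm /3) [-0.0007 -0.0001 -0.0267]
rows 8 (min 8 ) [0.0021, 0.0357, 0.0072, 0.0062, -0.0097, -0.0698]
rows 3 (min 3 ) [-0.0114, 0.0002, 0.0313, 0.0, 0.0, 0.0]
[ 0.40619896 -0.28710736  0.31541113] [ 0.40619896 -0.28710736  0.21541113] down in tool [-0.342  0.006  0.94 ]
```

```bash
python3 -m pendant '[[-0.0007,0,-0.02,0,0,0],[-0.0007,0,-0.03,0,0,0],[-0.0007,0,-0.03,0,0,0],[0,0,0,0,0,0]]'>/dev/null; python3 st.py; python3 -m pendant '[[0.0021,0.0357,0.0072,0.0062,-0.0097,-0.0698],[0.0021,0.0357,0.0072,0.0062,-0.0097,-0.0698],[0.0021,0.0357,0.0072,0.0062,-0.0097,-0.0698],[0.0021,0.0357,0.0072,0.0062,-0.0097,-0.0698],[0.0021,0.0357,0.0072,0.0062,-0.0097,-0.0698],[0.0021,0.0357,0.0072,0.0062,-0.0097,-0.0698],[0.0021,0.0357,0.0072,0.0062,-0.0097,-0.0698],[0.0021,0.0357,0.0072,0.0062,-0.0097,-0.0698]]'; python3 -m pendant '[[0,0,0,0,0,0],[0,0,0,0,0,0]]' >/dev/null; python3 - <<'E'
from h import *
p0,r0,o=pose();ps,rs=span_from_tool(p0,r0);print(ps,rs.as_euler('xyz').round(3),o["qpos"].round(2),o["contact_force"].round(1),r0.inv().apply(o["torque"]).round(2))
P=lambda z:tool_from_span(np.array([SPR[0]+.001,SPR[1],.016+z]),R.from_euler('z',SPR[2]))
plan(*P(.03),4)
E
```

```text
phi 21.0 tilt [21.   0.3] pos in hub frame mm [ -8.3   3.7 107.4] F tool [0.8 0.5 1.7] T tool [-0.12 -0.37  0.01] q [-0.26  0.03  2.    0.18  0.72  1.58]
time: 35.75
tool_pos: [0.4018, -0.2722, 0.3177]
tool_rot: [-3.126, -0.351, 0.156]
contact_force: [1.2, 0.3, -2.3]
opening: 0.0152
grip_force: 59.9
[ 0.57307115 -0.24028997  0.13836181] [ 0.01  -0.002  0.172] [-0.84  0.32  1.85  0.41  0.83  0.32] [-0.1  1.6 -1.1] [ 0.01 -0.43 -0.  ]
rows 4 (min 3 ) [-0.0076, 0.0042, 0.0217, 0.0007, -0.0005, -0.0096]
```

```bash
python3 -m pendant '[[-0.0076,0.0042,0.0217,0.0007,0,-0.0096],[-0.0076,0.0042,0.0217,0.0007,0,-0.0096],[-0.0076,0.0042,0.0217,0.0007,0,-0.0096],[-0.0076,0.0042,0.0217,0.0007,0,-0.0096],[0,0,0,0,0,0],[0,0,0,0,0,0]]'>/dev/null
cat > rs.py <<'E'
from h import *
p0,r0,o=pose();ps,rs=span_from_tool(p0,r0);l=R.from_euler('z',-SPR[2]).apply(ps-[SPR[0],SPR[1],.016]);print("rel rest mm",(l*1e3).round(1),"yaw",round(rs.as_euler('xyz')[2]-SPR[2],3),"F",R.from_euler('z',-SPR[2]).apply(o["contact_force"]).round(1),"T",r0.inv().apply(o["torque"]).round(2),round(o["time"],1))
E
python3 rs.py; python3 -m pendant '[[-0.0034,0,0.0094,0,0,0],[0,0,0,0,0,0]]'>/dev/null; python3 rs.py; python3 -m pendant '[[-0.0017,0,0.0047,0,0,0],[0,0,0,0,0,0]]'>/dev/null; python3 rs.py
```

```text
rel rest mm [ 1.9  3.1 31.3] yaw 0.003 F [-0.4 -0.5 -1.4] T [-0.   -0.37 -0.04] 36.4
rel rest mm [ 2.3  2.  22.2] yaw 0.003 F [-0.2 -0.4 -2.7] T [ 0.05 -0.41 -0.01] 36.6
rel rest mm [ 2.2  1.7 17.2] yaw 0.003 F [ 0.3 -0.1 -2.2] T [ 0.02 -0.42  0.01] 36.8
```

```bash
python3 -m pendant '[[-0.0017,0.0014,0.0047,0,0,0],[0,0,0,0,0,0]]'>/dev/null; python3 rs.py; python3 -m pendant '[[-0.0014,0,0.0038,0,0,0],[0,0,0,0,0,0]]'>/dev/null; python3 rs.py; python3 -m pendant '[[-0.001,0,0.0028,0,0,0],[0,0,0,0,0,0]]'>/dev/null; python3 rs.py;python3 -m pendant '[[-0.001,0,0.0028,0,0,0],[0,0,0,0,0,0]]'>/dev/null; python3 rs.py
```

```text
rel rest mm [ 2.1  0.  11.8] yaw 0.003 F [-0.1 -0.8 -2.2] T [ 0.05 -0.47 -0.01] 36.9
rel rest mm [2.  0.4 7.5] yaw 0.003 F [-0.   1.  -2.5] T [ 0.04 -0.41 -0.01] 37.1
rel rest mm [ 2.3 -0.   5.1] yaw 0.003 F [-0.4 -0.1  2. ] T [ 0.07 -0.5   0.02] 37.2
rel rest mm [ 2.8 -0.5  2.9] yaw 0.003 F [0.1 0.5 6.5] T [ 0.16 -0.36  0.04] 37.4
```

The tail fork touches first, so the actual pitch is a bit less than modelled. I press gently and the handle levels itself in the pads.

```bash
python3 -m pendant '[[-0.0007,0,0.0019,0,0,0],[0,0,0,0,0,0]]'>/dev/null; python3 rs.py; python3 -m pendant '[[-0.0007,0,0.0019,0,0,0],[0,0,0,0,0,0]]'>/dev/null; python3 rs.py;python3 -m pendant '[[-0.0007,0,0.0019,0,0,0],[0,0,0,0,0,0]]'>/dev/null; python3 rs.py;
```

```text
rel rest mm [ 2.9 -0.6  2.4] yaw 0.003 F [-3.7  3.3 16.5] T [ 0.56 -0.32  0.09] 37.6
rel rest mm [ 3.1 -0.6  2.4] yaw 0.004 F [-11.9   8.2  36.5] T [ 1.32 -0.42  0.05] 37.8
rel rest mm [ 3.3 -0.5  2.2] yaw 0.004 F [-19.7  12.5  55.3] T [ 2.07 -0.29  0.02] 37.9
```

Both forks are now loaded evenly at nominal height. I relax and release.

```bash
python3 -m pendant '[[0.0015,0,-0.004,0,0,0],[0,0,0,0,0,0]]'>/dev/null; python3 rs.py; python3 -m pendant '[[0,0,0,0,0,0],[0,0,0,0,0,0],[0,0,0,0,0,0],[0,0,0,0,0,0],[0,0,0,0,0,0],[0,0,0,0,0,0]]' 0.06; python3 rs.py
```

```text
rel rest mm [ 2.6 -0.7  2.1] yaw 0.003 F [ 2.  -0.8  0.8] T [-0.1  -0.13 -0.01] 38.1
time: 38.58
tool_pos: [0.4068, -0.2867, 0.1948]
tool_rot: [-3.137, -0.352, 0.194]
contact_force: [-0.0, 0.6, 0.8]
opening: 0.0509
grip_force: 0.0
rel rest mm [ 2.2  0.4 -0.1] yaw 0.003 F [0.1 0.6 0.8] T [-0.01 -0.21  0.03] 38.6
```

I verify by touch: retreat, close the fingers, and gently probe the handle-top height at two points between the forks.

```bash
python3 -m pendant '[[0,0,-0.01,0,0,0],[0,0,-0.03,0,0,0],[0,0,-0.03,0,0,0],[0,0,-0.03,0,0,0],[0,0,0,0,0,0]]' 0.06; python3 - <<'E'
from h import *
c=w(SPR,np.array([-.11+.03,0,.052+.178+.012]));r=R.from_euler('z',SPR[2])*TG
plan(c+[0,0,.03],r)
E
```

```text
time: 39.0
tool_pos: [0.3726, -0.295, 0.2941]
tool_rot: [3.138, -0.356, 0.196]
contact_force: [1.3, -1.0, 0.9]
opening: 0.0602
grip_force: 0.0
rows 4 (min 4 ) [0.0299, -0.0005, 0.0124, 0.0015, -0.0889, -0.0034]
```

```bash
python3 -m pendant '[[0.0299,-0.0005,0.0124,0.0015,-0.0889,-0.0034],[0.0299,-0.0005,0.0124,0.0015,-0.0889,-0.0034],[0.0299,-0.0005,0.0124,0.0015,-0.0889,-0.0034],[0.0299,-0.0005,0.0124,0.0015,-0.0889,-0.0034],[0,0,0,0,0,0],[0,0,0,0,0,0],[0,0,0,0,0,0],[0,0,0,0,0,0]]' 0; python3 - <<'E'
from h import *
c=w(SPR,np.array([-.11+.03,0,.052+.178+.006]));r=R.from_euler('z',SPR[2])*TG
plan(c,r,2)
E
```

```text
time: 39.67
tool_pos: [0.4951, -0.2669, 0.2673]
tool_rot: [-3.133, 0.001, 0.209]
contact_force: [0.2, -0.4, -0.6]
opening: 0.0113
grip_force: 0.0
rows 2 (min 1 ) [0.0006, 0.0006, 0.0157, -0.0041, 0.0003, -0.0001]
```

```bash
f='tool_pos|contact'; python3 -m pendant '[[0,0,0.015,0,0,0],[0,0,0.015,0,0,0],[0,0,0,0,0,0],[0,0,0,0,0,0]]' | grep -E "$f"; for i in 1; do python3 -m pendant '[[0,0,0.003,0,0,0],[0,0,0,0,0,0]]'| grep -E "$f"; python3 -m pendant '[[0,0,0.002,0,0,0],[0,0,0,0,0,0]]'| grep -E "$f"; python3 -m pendant '[[0,0,0.002,0,0,0],[0,0,0,0,0,0]]'| grep -E "$f"; done
```

```text
tool_pos: [0.4951, -0.2669, 0.2372]
contact_force: [0.9, 0.1, -0.9]
tool_pos: [0.4959, -0.2667, 0.2347]
contact_force: [-0.6, 0.5, 1.1]
tool_pos: [0.4961, -0.2664, 0.2322]
contact_force: [-0.3, 0.5, -0.1]
tool_pos: [0.4963, -0.2663, 0.2303]
contact_force: [-0.3, 0.5, 0.7]
```

```bash
f='tool_pos|contact'; for i in 1; do python3 -m pendant '[[0,0,0.0015,0,0,0],[0,0,0,0,0,0]]'| grep -E "$f"; python3 -m pendant '[[0,0,0.0015,0,0,0],[0,0,0,0,0,0]]'| grep -E "$f"; done; python3 -m pendant '[[0,0,-0.012,0,0,0],[-0.03,0,0,0,0,0],[-0.03,0,0,0,0,0],[0,0,0.006,0,0,0],[0,0,0,0,0,0],[0,0,0,0,0,0]]'|grep -E "$f"
```

```text
tool_pos: [0.4963, -0.2663, 0.2301]
contact_force: [-3.3, 2.6, 13.7]
tool_pos: [0.4963, -0.2662, 0.23]
contact_force: [-6.7, 3.7, 25.1]
tool_pos: [0.4378, -0.2789, 0.2329]
contact_force: [0.3, 1.1, 0.7]
```

```bash
f='tool_pos|contact'; for i in 1; do python3 -m pendant '[[0,0,0.0015,0,0,0],[0,0,0,0,0,0]]'| grep -E "$f"; python3 -m pendant '[[0,0,0.0015,0,0,0],[0,0,0,0,0,0]]'| grep -E "$f"; python3 -m pendant '[[0,0,0.001,0,0,0],[0,0,0,0,0,0]]'| grep -E "$f";done
```

```text
tool_pos: [0.4382, -0.2787, 0.2314]
contact_force: [-1.1, 0.4, 1.0]
tool_pos: [0.4381, -0.2787, 0.2303]
contact_force: [0.8, 0.2, 2.6]
tool_pos: [0.438, -0.2786, 0.2302]
contact_force: [-1.3, 2.0, 11.1]
```

Both probes contact at TCP z = 0.230, so the handle top is at 52 mm: level and at nominal height in both forks. I retreat and hand in.

```bash
python3 -m pendant '[[0,0,-0.01,0,0,0],[0,0,-0.03,0,0,0],[0,0,-0.03,0,0,0],[0,0,-0.03,0,0,0],[0,0,-0.03,0,0,0],[0,0,0,0,0,0],[0,0,0,0,0,0]]'; python3 -c "
from cell import robot
print(robot.hand_in())"
```

```text
time: 42.42
tool_pos: [0.4382, -0.2798, 0.3609]
tool_rot: [-3.137, -0.001, 0.21]
contact_force: [-0.7, -0.4, -0.5]
opening: 0.0004
grip_force: 0.0
the job is handed in; nothing more can be done
None
```

The job is handed in at 42.4 s, with no verdict returned: the nut was turned in two strokes until the spanner met firm resistance, taken as the stop though about 3° past the expected handle angle, and touch probes found the spanner level at its rest height; its lengthwise position in the forks was not checked because the camera calls had run out.

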